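Key out of the chuck, guard over the chuck

ROBOT

A 6-joint arm with a two-finger parallel gripper is mounted at the origin on the work surface. World frame = base frame: x ahead of the robot, y to its left, z up, the work surface at z = 0. Lengths are in m, angles in degrees, forces in N, time in s.
With the tool pointing down it reaches from about 0.35 to 0.975 m from the base axis. Payload 17.4 kg.
Tool frame: the origin (TCP) lies on the mounting face of the last link; the fingertips stand 173 mm ahead of it and the grasp point (between the pads) lies 155 mm ahead of it (robot.tcp_to_tips is the distance from the TCP to the fingertips, in m); z points along the fingers, y is the direction in which the jaws open and shut (so a half turn about z gives the same grasp; the last joint's range is limited). The gripper opens to 85 mm and grips with 20 to 120 N. Pads are 22 mm wide; open, the fingers measure 114 mm over their backs; the gripper's body (76 mm by 85 mm) begins 54 mm behind the grasp point. The pads swing forward as they close: fully open they stand 13 mm farther back than shut.
Start: joints at [63.552, 6.646, 82.598, -0, 90.757, -2.166], TCP at [0.278, 0.615, 0.405] pointing down, gripper open.
Joint ranges: [-162.19, 162.19], [-47.58, 125.68], [4.15, 143.07], [-65.23, 245.23], [0.69, 171.88], [-170.13, 170.13]. Speed limits (degrees/s): [108.29, 108.29, 127.2, 180, 180, 180].

INTERFACE

Orientations are given as [roll, pitch, yaw] about the fixed x, y, z axes, in that order (R = Rz(yaw) Ry(pitch) Rx(roll)).
In Python, from workcell import robot, imaging, order gives the robot as it stands.
- The arm moves only by the tool apply_moves, never from a script. Its argument "moves" is a list of rows, each a list of 4 numbers: the shift along the tool's x, y, z in cm, then the turn about the tool's z in rad. A call has 1 to 5 rows; each row shifts and turns the pose as measured when the row begins, along the tool's axes as they then stand; what a row does not reach is not made up. A row lasts 1/8 s, in which the tool goes at most 62.5 mm and 10.7 degrees, less where a joint would pass 70% of its speed; a pose out of reach is approached as far as the arm can. A call with a gripper value outside its range is refused whole. "claw" is the finger opening in cm, from 0 to 8.54, set as the call begins (left out, the last holds). The fingers move at their own pace and stop on an object; "squeeze" is the grip in N (left out, the last holds). Time passes only in rows, so rows that do not move let the fingers close. It gives the time, the measured TCP pose, the force and the opening at its end, in the units of the state.
- robot.state(): the state, without advancing time (a new reading comes with each control period).
- imaging.capture(name): name is "side" or "top"; returns (picture, depth): 480x640x3 uint8, red, green, blue; 480x640 float32, m along the optical axis (not along the pixel's ray), 0 where there is no reading.
- imaging.calibration(name): a dict with "fx", "fy", "cx", "cy" (pixels), "pose" (4x4, takes a point from camera to world coordinates). Camera axes: x right, y up, looking along -z (the intrinsics and any distortion apply to the point x, -y, -z); pixel columns grow to the right and rows downward; lengths in m; the calibration is good to about 2 mm. A picture is of the moment at which its call begins. calibration takes no time and is no camera call.
- order.close_job(): hands the job in, once; it reports no verdict.
The state is a dict: "time": time; "joint_positions": joint angles; "dq": joint speeds; "tau": joint torques, N m; "position": TCP position; "tcp_rot": TCP orientation; "contact_force": force on the tool from outside, world axes, zero at the start; "moment": the same for the moment, N m; "gripper_width": finger opening in m.
Only numpy, scipy, OpenCV 4.12 (cv2) and the standard library are available. Lean on these libraries where they do the work, as an engineer would, in place of code of your own. Each camera call takes 0.05 s, during which the arm holds its last target.

TASK

Get the little lathe ready to run: take the chuck key out of the chuck and lay it in the grey tool tray, then swing the hinged chuck guard (the clear hood with the ball knob) gently over the chuck until it is fully down. Do not slam the guard or drop the key from a height, and leave the oil bottle, the brush and the brass bobbin where they are.

Things in the scene. Friction and masses are not known exactly. Their poses are not given: they have to be found in the camera images.
- lathe: Small bench lathe on a pine board, bolted down. Origin on the bench under the chuck's middle; x to its rear (away from the robot), y along the spindle to the headstock (robot's left), z up. Board x -62..110, y -440..180 mm. Headstock y 45..140, 158 high; motor and control box behind it to x 141, 187 high; tool post y -180, tailstock y -335, under 140 high; red handwheel at x -100..-135, y -190.
- key_socket (a point): Mouth of the 9.2 mm square key socket on top of the chuck, 157 mm over the bench; the key stands 16 mm deep in it and pulls straight up, with no lock. Axes as the lathe. The steel chuck (80 mm diameter, 62 long, axis 117 mm up) is held still; a white 16 mm bar stands in its jaws.
- key: Loose steel T-handled chuck key, 160 g, 96 mm long, standing upright in the chuck at the start. Origin at the foot of its square end, z along the shank to the head: 8 mm square end, 14 mm round shank from 16 mm, head 18 mm in diameter from 72 to 96 mm, T-bar 9 mm thick and 96 mm long over its 12 mm end balls, along y, at 84 mm.
- key_head (a point): Centre of the key's head, where the T-bar crosses, 84 mm from the foot. Axes as the key.
- guard (a joint): Angle of the chuck guard about its hinge: 0 = fully down over the chuck, on its stop; grows as it is tipped up and back; about 2 rad at the start. The hinge is stiff: the guard stays where it is left and takes 1 to 4 N at the knob to swing. It cannot come down while the key is in the chuck.
- guard_hinge (a point): Middle of the guard's hinge axis, which runs along the lathe's y, at lathe x +70, y -12, 141 mm up. Axes as the lathe.
- guard_knob (a point): Centre of the black ball knob (26 mm) of the guard, a 100 mm wide hood of clear sheet with red edges. The ball is 164 mm from the hinge axis on a 10 mm stem, 36 mm off the sheet. Guard down: lathe x -92, y -12, 117 mm up, stem running to +x, hood up to 175 mm high behind it. Tipped back: the ball is the highest point, stem below it; closing, it moves in an arc up, then towards the robot and down.
- tray: Grey steel tool tray, fixed to the bench, open on top: 215 mm (x) by 165 mm (y), walls 25 mm high and 3 mm thick. Origin at the centre of its underside; inner floor 3 mm above it.
- oil: White oil bottle with red cap, 42 mm diameter, 100 mm high, standing loose. Origin at the centre of its foot.
- brush: Loose bench brush with a wooden handle and white bristles lying flat on the bench, about 200 mm long and 40 wide.
- bobbin: Loose turned brass bobbin lying on its side, 32 mm diameter, 66 mm long along its y.
Not all that is in view belongs to the job. What is meant by the key is not brown or orange, and is the larger of those in its own colour.

How it is judged (in metres and radians):
On the way, in this order (a step that is already met when the one before it is completed fails the run):
1. the key lies in the tray (x of key_head in the frame of tray between -0.105 and 0.105 m and y of key_head in the frame of tray between -0.08 and 0.08 m and x of key in the frame of tray between -0.105 and 0.105 m and y of key in the frame of tray between -0.08 and 0.08 m and height (world z) of key_head below 0.045 m and angle between key's own z axis and vertical above 1.1 rad and contact force between the fingers and key below 0.2 N), for 0.2 s.
2. the guard is fully down over the chuck (value of joint guard below 0.08 rad), for 0.2 s.
At the end, for the whole second after the job is handed in: The guard is fully down (within 0.08 rad of its stop) and the key lies at rest inside the tray: foot and head within the walls, head under 45 mm above the bench, shank at least 1.1 rad from upright (value of joint guard below 0.08 rad and x of key_head in the frame of tray between -0.105 and 0.105 m and y of key_head in the frame of tray between -0.08 and 0.08 m and x of key in the frame of tray between -0.105 and 0.105 m and y of key in the frame of tray between -0.08 and 0.08 m and height (world z) of key_head below 0.045 m and angle between key's own z axis and vertical above 1.1 rad and linear speed of key below 0.03 m/s); the robot touches nothing.
It fails at once if the guard is slammed (faster than 2 rad/s, 0.3 m/s at the knob, in the last 0.3 rad) (value of joint guard below 0.3 rad and velocity of joint guard below -2 rad/s).
It fails at once if the key is dropped from a height or thrown (over 1.5 m/s while not held) (linear speed of key above 1.5 m/s and contact force between the fingers and key below 0.1 N).
It fails at once if the oil bottle is shifted by 30 mm or tipped (distance of oil from where it was at the start of the episode above 0.03 m or angle between oil's own z axis and vertical above 0.5 rad).
It fails at once if the brush is shifted by 30 mm (distance of brush from where it was at the start of the episode above 0.03 m).
It fails at once if the bobbin is shifted by 30 mm (distance of bobbin from where it was at the start of the episode above 0.03 m).
It also fails if it takes over 62 s, if anything falls off the work surface, if the arm or the gripper's body presses on something with over 40 N, if the wrist force passes 120 N, or if a joint passes its speed limit or range.

## Working session

There is one attempt and no reset: what is moved stays moved. The work goes in short steps, Python scripts to look and compute and a tool call to move; the robot and the scene stay as the last step left them, time stands still between calls to the robot, and variables do not carry over. Pictures are saved under pics/ and viewed, and the job is handed in when it is done.

Besides the shell and the picture viewer there is one more tool, called after "Emit:" as a command line: name --pt "numbers of a row" for each row, then --argument value for the rest. apply_moves: Moves the arm, as the interface text tells. Its arguments: {"type":"object","properties":{"moves":{"type":"array"},"claw":{"type":"number"},"squeeze":{"type":"number"}},"required":["moves"]}

```bash
mkdir -p pics; ls; python3 - <<'E'
from workcell import robot, imaging, order
import cv2,numpy as np
print(robot.state())
for n in("side","top"):
    p,d=imaging.capture(n); cv2.imwrite(f"pics/{n}0.png",p[:,:,::-1]); np.save(f"pics/{n}0d.npy",d)
    c=imaging.calibration(n); print(n,c)
E
```

```text
pics
{'time': 0.0, 'joint_positions': array([ 6.35523530e+01,  6.67159308e+00,  8.26367962e+01,  3.63297517e-04,
        9.07577656e+01, -2.16514327e+00]), 'dq': array([ 0.03942084,  0.02578106,  0.04355991, -0.08464073,  0.15018178,
        0.06790895]), 'tau': array([-2.40044457e-03, -7.31998587e+01, -6.32489848e+01, -1.28710562e-04,
        6.28747599e-03,  7.64824244e-05]), 'position': array([0.27758143, 0.61527466, 0.40398048]), 'tcp_rot': array([-1.79933906e+02, -2.86233440e-03,  1.55717499e+02]), 'contact_force': array([0.92344675, 0.15985866, 0.03902797]), 'moment': array([ 0.03887821, -0.00252335, -0.03296183]), 'gripper_width': 0.08545333305309993}
side {'fx': 452.7635303243512, 'fy': 452.7635303243512, 'cx': 314.72697017947127, 'cy': 239.57975504410828, 'pose': array([[ 0.99655713,  0.07038765, -0.04381169,  0.52168933],
       [-0.0804051 ,  0.69161869, -0.71777337, -0.60820938],
       [-0.0202214 ,  0.71882485,  0.69489706,  0.75866914],
       [ 0.        ,  0.        ,  0.        ,  1.        ]])}
top {'fx': 611.6301970292321, 'fy': 611.6301970292321, 'cx': 328.03619923566043, 'cy': 245.49763244987014, 'pose': array([[ 2.99654968e-02,  9.81772986e-01, -1.87680244e-01,
         2.94275878e-01],
       [-9.99538485e-01,  3.03692521e-02, -7.24402612e-04,
         1.55902339e-02],
       [ 4.98850971e-03,  1.87615333e-01,  9.82229913e-01,
         1.47848970e+00],
       [ 0.00000000e+00,  0.00000000e+00,  0.00000000e+00,
         1.00000000e+00]])}
```

View pics/side0.png

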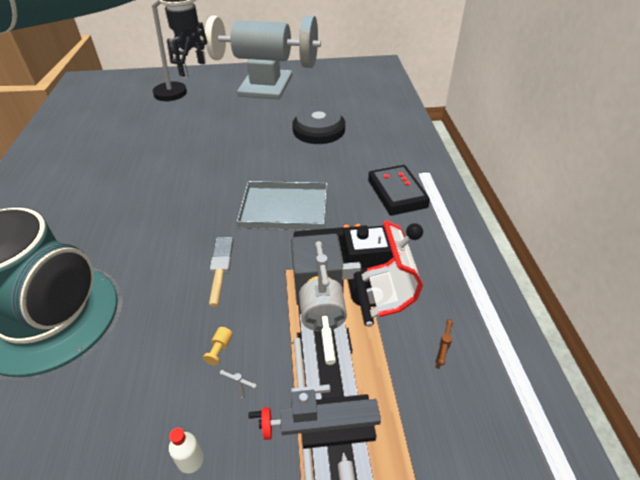

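View pics/top0.png

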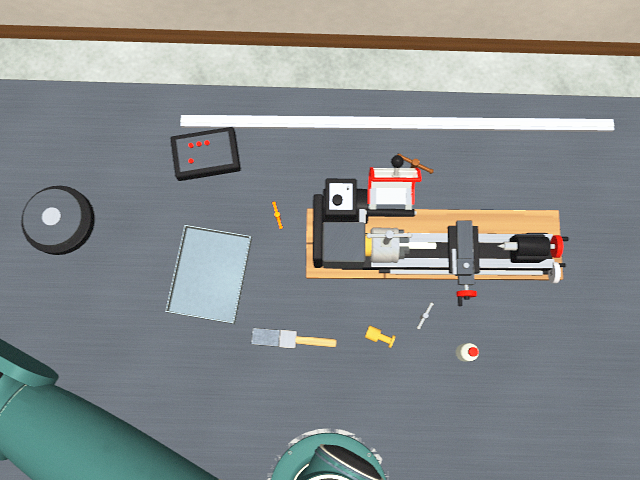

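The side view shows four key-like things: a grey one upright in the chuck (321,258), a small grey one on the bench (238,380), a brown one (445,343), and an orange one (top view 278,215). The grey one in the chuck fits: it isn't brown or orange, it's the larger of the two greys, and it stands in the socket. I'll confirm that in an enlarged crop and measure.

```bash
cat > h.py <<'E'
from workcell import robot, imaging, order
import cv2,numpy as np
def deproj(c,d,u,v):
    z=d[v,u].astype(float); x=(u-c['cx'])/c['fx']*z; y=(v-c['cy'])/c['fy']*z
    P=np.stack([x,-y,-z,np.ones_like(z)],-1)
    return (P@c['pose'].T)[...,:3]
def cloud(n,d):
    c=imaging.calibration(n); v,u=np.mgrid[0:480,0:640]
    return deproj(c,d,u,v)
def proj(n,P):
    c=imaging.calibration(n); P=np.atleast_2d(P); q=np.c_[P,np.ones(len(P))]@np.linalg.inv(c['pose']).T
    return np.c_[c['cx']+c['fx']*q[:,0]/-q[:,2], c['cy']-c['fy']*q[:,1]/-q[:,2]]
E
python3 - <<'E'
from h import *
s=cv2.imread("pics/side0.png");t=cv2.imread("pics/top0.png")
a=cv2.resize(s[220:340,280:440],None,fx=5,fy=5,interpolation=cv2.INTER_CUBIC);
b=cv2.resize(t[140:290,300:500],None,fx=4,fy=4,interpolation=cv2.INTER_CUBIC)
cv2.imwrite("pics/cs.png",a);cv2.imwrite("pics/ct.png",b)
for n in("side","top"):
    d=np.load(f"pics/{n}0d.npy");C=cloud(n,d)
    np.save(f"pics/{n}0c.npy",C)
C=np.load("pics/top0c.npy")
for u,v in[(388,232),(388,238),(395,245),(400,238),(375,238),(397,161),(310,211),(558,211),(558,278),(310,278),(185,227),(250,236),(234,322),(167,312),(210,270)]:print(u,v,C[v,u].round(4))
C=np.load("pics/side0c.npy")
print()
for u,v in[(320,246),(321,258),(320,275),(325,280),(414,231),(362,231),(325,300)]:print(u,v,C[v,u].round(4))
E
```

```text
388 232 [ 0.5641 -0.1072  0.2357]
388 238 [ 0.5523 -0.1078  0.2316]
395 245 [ 0.553  -0.1311  0.1541]
400 238 [ 0.5742 -0.1449  0.1295]
375 238 [ 0.5683 -0.087   0.15  ]
397 161 [ 0.698  -0.1176  0.2973]
310 211 [0.6581 0.0635 0.0185]
558 211 [ 0.6754 -0.544   0.025 ]
558 278 [ 0.5027 -0.5194  0.0719]
310 278 [0.4942 0.0581 0.0045]
185 227 [0.6078 0.3664 0.0213]
250 236 [0.5903 0.207  0.0213]
234 322 [0.3814 0.2332 0.0242]
167 312 [0.4017 0.3987 0.0025]
210 270 [0.5067 0.3022 0.0026]

320 246 [ 0.5626 -0.0771  0.2288]
321 258 [ 0.5611 -0.1127  0.2374]
320 275 [ 0.5587 -0.1169  0.2016]
325 280 [ 0.5635 -0.1533  0.2305]
414 231 [ 0.6988 -0.129   0.2979]
362 231 [ 0.6468 -0.0024  0.1857]
325 300 [ 0.5651 -0.1332  0.156 ]
```

View pics/cs.png

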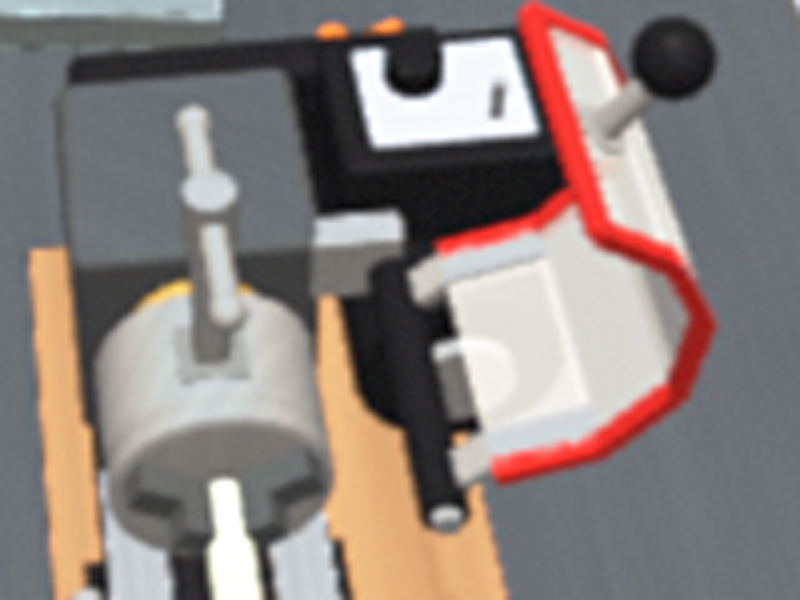

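View pics/ct.png

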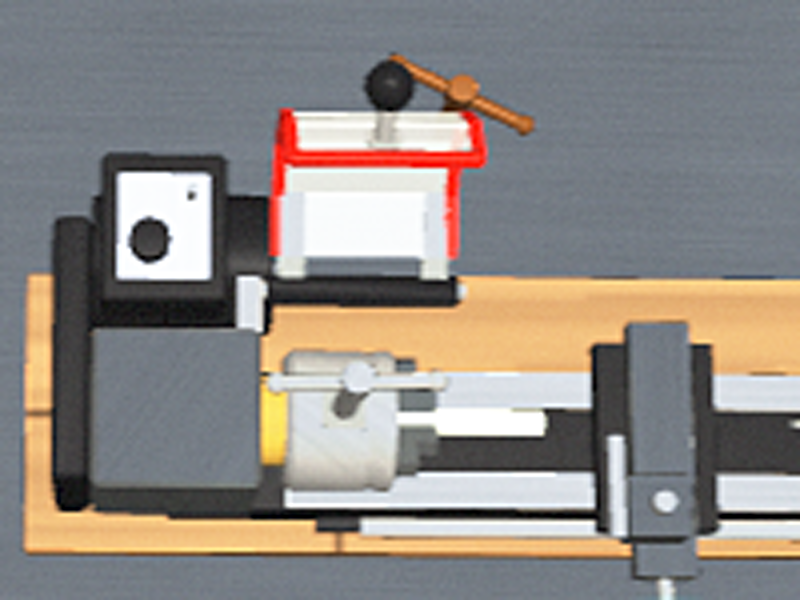

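The crops confirm the grey key standing upright in the chuck (side crop head at (208,190)), with its T-bar roughly along the spindle. The guard is tipped back with its knob at (673,57). Next I'll refine the poses of the bar, knob, tray and lathe.

```bash
python3 - <<'E'
from h import *
print(robot.tcp_to_tips)
t=np.load("pics/top0c.npy");s=np.load("pics/side0c.npy")
for n,C in(("top",t),("side",s)):
    P=C.reshape(-1,3)
    m=(P[:,2]>.213)&(P[:,2]<.25)&(abs(P[:,0]-.562)<.06)&(abs(P[:,1]+.112)<.08)
    Q=P[m]; print(n,"key",len(Q),Q.min(0).round(4),Q.max(0).round(4),np.median(Q,0).round(4))
    vx,vy,x0,y0=cv2.fitLine(Q[:,:2].astype(np.float32),cv2.DIST_HUBER,0,.01,.01).ravel(); print("dir deg",np.degrees(np.arctan2(vy,vx)),x0,y0)
    e=Q[:,2]<.2345; e=Q[(abs(Q[:,1]+.112)>.014)]; 
    if len(e): print(" bar-only",len(e),e.min(0).round(4),e.max(0).round(4))
    m=(P[:,2]>.255)&(P[:,2]<.32)&(abs(P[:,0]-.698)<.03)&(abs(P[:,1]+.12)<.03)
    Q=P[m]; 
    from scipy.optimize import least_squares
    r=least_squares(lambda p:np.linalg.norm(Q-p,axis=1)-.013,[.70,-.12,.285],loss='soft_l1',f_scale=.002); print(" knob",len(Q),r.x.round(4),np.median(abs(r.fun)).round(4))
    # tray
    m=(P[:,2]>.009)&(P[:,2]<.035)&(P[:,0]>.33)&(P[:,0]<.66)&(P[:,1]>.17)&(P[:,1]<.44)
    Q=P[m].astype(np.float32); r=cv2.minAreaRect((Q[:,:2]*1000)); print(" tray rim",len(Q),r)
    # board edges
    m=(P[:,2]>.01)&(P[:,2]<.03)
# board: orange pixels in top
im=cv2.imread("pics/top0.png");hsv=cv2.cvtColor(im,cv2.COLOR_BGR2HSV)
m=(hsv[...,1]>70)&(hsv[...,0]<25)&(hsv[...,2]>120)&(t[...,2]>.008)&(t[...,2]<.035)&(t[...,0]>.4)&(t[...,0]<.75)&(t[...,1]<.1)
Q=t[m].astype(np.float32);print("board",len(Q),cv2.minAreaRect(Q[:,:2]*1000),np.median(Q[:,2]))
E
```

```text
0.1734
top key 239 [ 0.5508 -0.1581  0.2148] [ 0.5692 -0.0641  0.2411] [ 0.5593 -0.1096  0.2289]
dir deg -86.95223 0.559276 -0.110455066
 bar-only 143 [ 0.5525 -0.1581  0.2208] [ 0.5681 -0.0641  0.2341]
 knob 367 [ 0.6845 -0.1199  0.2762] 0.0108
 tray rim 956 ((490.4643859863281, 301.632080078125), (346.594970703125, 227.84481811523438), 7.060914039611816)
side key 340 [ 0.5528 -0.1599  0.215 ] [ 0.5693 -0.065   0.239 ] [ 0.5613 -0.1172  0.2294]
dir deg -87.40246 0.56116927 -0.11674396
 bar-only 188 [ 0.5546 -0.1599  0.2201] [ 0.5683 -0.065   0.2322]
 knob 597 [ 0.686  -0.1257  0.2785] 0.0093
 tray rim 1162 ((475.35516357421875, 270.925537109375), (237.1641845703125, 253.71055603027344), 81.81436157226562)
board 5401 ((587.064208984375, -240.25265502929688), (173.68910217285156, 619.7423706054688), 1.349685788154602) 0.019490432
```

```bash
python3 - <<'E'
from h import *
t=np.load("pics/top0c.npy")
im=cv2.imread("pics/top0.png").astype(int)
print(im[270,210],im[270,140])
m=((abs(im-im[270,210]).sum(-1)<60)).astype(np.uint8)
n,l=cv2.connectedComponents(m); k=(l==l[270,210]); Q=t[k].astype(np.float32)
Q=Q[Q[:,2]<.008]; print(len(Q),np.median(Q[:,2]),cv2.minAreaRect(Q[:,:2]*1000))
# rim
P=t.reshape(-1,3);m=(P[:,2]>.018)&(P[:,2]<.035)&(P[:,0]>.36)&(P[:,0]<.63)&(P[:,1]>.19)&(P[:,1]<.42);Q=P[m].astype(np.float32)
v,u=np.where((t[...,2]>.018)&(t[...,2]<.035)&(t[...,0]>.36)&(t[...,0]<.63)&(t[...,1]>.19)&(t[...,1]<.42))
print(len(Q),cv2.minAreaRect(Q[:,:2]*1000),u.min(),u.max(),v.min(),v.max())
# knob top view: black pixels
bl=(im.sum(-1)<120)
for n,C in(("top",t),("side",np.load("pics/side0c.npy"))):
    P=C.reshape(-1,3); I=cv2.imread(f"pics/{n}0.png").astype(int).sum(-1).ravel()
    m=(P[:,2]>.26)&(I<200)&(abs(P[:,0]-.698)<.03)&(abs(P[:,1]+.12)<.03); Q=P[m]
    from scipy.optimize import least_squares
    r=least_squares(lambda p:np.linalg.norm(Q-p,axis=1)-.013,[.70,-.12,.285],loss='soft_l1',f_scale=.002); print(n,len(Q),r.x.round(4),np.median(abs(r.fun)).round(4))
E
```

```text
[220 212 189] [138 127 121]
5092 0.0021493984 ((497.2056579589844, 302.81378173828125), (157.10179138183594, 207.739501953125), 82.06155395507812)
501 ((496.39532470703125, 300.4405517578125), (167.78158569335938, 215.50787353515625), 82.15665435791016) 166 251 225 323
top 114 [ 0.7004 -0.1196  0.2886] 0.0011
side 211 [ 0.7022 -0.1201  0.2891] 0.0005
```

```bash
cat > plan.py <<'E'
from h import *
from scipy.spatial.transform import Rotation as Ro
def plan(wps,st=None,vmax=5.5,amax=0.18):
    """wps: list of (x,y,z,yaw_deg[,nmin]); rows in tool axes from current measured pose"""
    s=robot.state(); p=np.array(s['position']); e=s['tcp_rot']
    R=Ro.from_euler('xyz',e,degrees=True)
    print("now",p.round(4),np.round(e,2),"t",round(s['time'],2),"w",round(s['gripper_width'],4),"F",s['contact_force'].round(2))
    for w in wps:
        tgt=np.array(w[:3]); yaw=w[3]
        cy=R.as_euler('xyz',degrees=True)[2]; dyaw=(yaw-cy+180)%360-180
        n=int(max(np.ceil(np.linalg.norm(tgt-p)*100/vmax),np.ceil(abs(np.radians(dyaw))/amax),w[4] if len(w)>4 else 1))
        d=(tgt-p)/n; a=-np.radians(dyaw)/n
        print("-> ",w,"n",n)
        for i in range(n):
            r=R.inv().apply(d)*100; print([round(x,2) for x in r]+[round(a,3)])
            R=R*Ro.from_euler('z',a); p=p+d
E
python3 - <<'E'
from plan import *
plan([(0.562,-0.137,0.45,92.7)])
E
```

```text
now [0.2776 0.6153 0.404 ] [-179.94   -0.    155.72] t 0.1 w 0.0854 F [-0.04 -0.31  1.07]
->  (0.562, -0.137, 0.45, 92.7) n 15
[np.float64(-3.79), np.float64(-3.79), np.float64(-0.3), np.float64(0.073)]
[np.float64(-4.06), np.float64(-3.5), np.float64(-0.3), np.float64(0.073)]
[np.float64(-4.3), np.float64(-3.2), np.float64(-0.3), np.float64(0.073)]
[np.float64(-4.53), np.float64(-2.87), np.float64(-0.3), np.float64(0.073)]
[np.float64(-4.73), np.float64(-2.53), np.float64(-0.3), np.float64(0.073)]
[np.float64(-4.9), np.float64(-2.18), np.float64(-0.3), np.float64(0.073)]
[np.float64(-5.04), np.float64(-1.82), np.float64(-0.3), np.float64(0.073)]
[np.float64(-5.16), np.float64(-1.44), np.float64(-0.3), np.float64(0.073)]
[np.float64(-5.26), np.float64(-1.06), np.float64(-0.3), np.float64(0.073)]
[np.float64(-5.32), np.float64(-0.67), np.float64(-0.3), np.float64(0.073)]
[np.float64(-5.35), np.float64(-0.28), np.float64(-0.3), np.float64(0.073)]
[np.float64(-5.36), np.float64(0.11), np.float64(-0.3), np.float64(0.073)]
[np.float64(-5.34), np.float64(0.5), np.float64(-0.3), np.float64(0.073)]
[np.float64(-5.29), np.float64(0.89), np.float64(-0.3), np.float64(0.073)]
[np.float64(-5.21), np.float64(1.28), np.float64(-0.3), np.float64(0.073)]
```

Emit:
apply_moves --pt "-3.8 -3.8 -0.3 0.073" --pt "-4.1 -3.5 -0.3 0.073" --pt "-4.3 -3.2 -0.3 0.073" --pt "-4.5 -2.9 -0.3 0.073" --pt "-4.7 -2.5 -0.3 0.073"

```text
time: 0.72
position: [0.3727, 0.3599, 0.4164]
tcp_rot: [-179.7, 0.1, 134.4]
contact_force: [0.7, 0.7, 0.8]
gripper_width: 0.0851
```

Emit:
apply_moves --pt "-4.9 -2.2 -0.3 0.073" --pt "-5.0 -1.8 -0.3 0.073" --pt "-5.2 -1.4 -0.3 0.073" --pt "-5.3 -1.1 -0.3 0.073" --pt "-5.3 -0.7 -0.3 0.073"

```text
time: 1.35
position: [0.4659, 0.0994, 0.4322]
tcp_rot: [-179.7, 0.2, 112.9]
contact_force: [1.1, 1.3, 0.2]
gripper_width: 0.0853
```

```bash
sed -i 's/round(x,2) for x/round(float(x),2) for x/; s/round(a,3)/round(float(a),3)/' plan.py; python3 - <<'E'
from plan import *
plan([(0.562,-0.137,0.45,92.7)])
E
```

```text
now [0.4659 0.0994 0.4322] [-179.74    0.2   112.88] t 1.35 w 0.0853 F [1.07 1.34 0.15]
->  (0.562, -0.137, 0.45, 92.7) n 5
[-5.1, -0.07, -0.34, 0.07]
[-5.1, 0.29, -0.34, 0.07]
[-5.06, 0.65, -0.34, 0.07]
[-5.0, 1.0, -0.34, 0.07]
[-4.92, 1.35, -0.34, 0.07]
```

Emit:
apply_moves --pt "-5.1 -0.1 -0.3 0.07" --pt "-5.1 0.3 -0.3 0.07" --pt "-5.1 0.6 -0.3 0.07" --pt "-5.0 1.0 -0.4 0.07" --pt "-4.9 1.4 -0.4 0.07" --claw 5

```text
time: 1.98
position: [0.562, -0.1469, 0.4498]
tcp_rot: [-179.8, 0.3, 92.1]
contact_force: [1.3, 0.6, 0.6]
gripper_width: 0.0497
```

```bash
python3 - <<'E'
from plan import *
plan([(0.562,-0.137,0.391,92.7,3)],vmax=3)
for n in("side",):
    p,d=imaging.capture(n); cv2.imwrite(f"pics/{n}1.png",p[:,:,::-1])
    cv2.imwrite("pics/c1.png",cv2.resize(p[140:340,230:480,::-1],None,fx=3,fy=3))
E
```

```text
now [ 0.562  -0.1469  0.4498] [-179.81    0.25   92.07] t 1.98 w 0.0497 F [1.29 0.63 0.58]
->  (0.562, -0.137, 0.391, 92.7, 3) n 3
[0.34, 0.02, 1.96, -0.004]
[0.34, 0.02, 1.96, -0.004]
[0.34, 0.02, 1.96, -0.004]
```

View pics/c1.png

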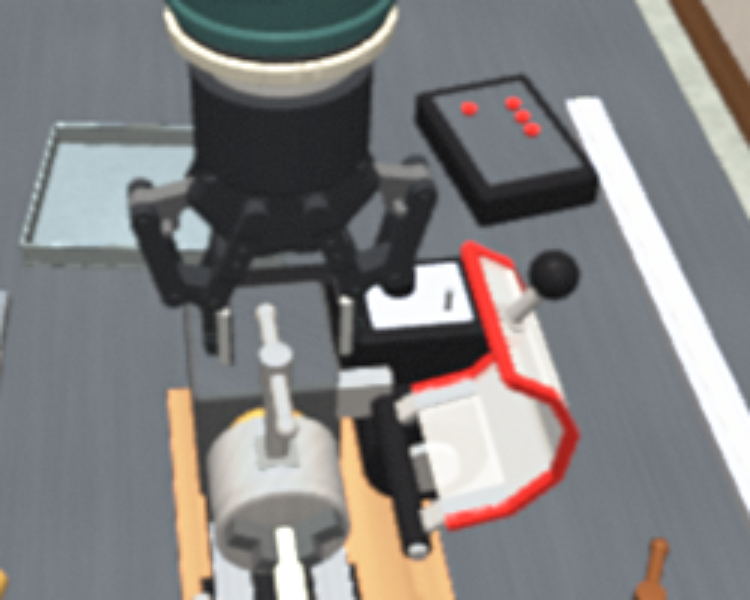

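The view shows the open fingers (crop 225,335 and 345,325) straddling the key's T-bar (270,350) in x, and clear of the guard. Descend, then close on the near arm of the bar.

Emit:
apply_moves --pt "0.3 0 2.0 -0.01" --pt "0.3 0 2.0 0" --pt "0.3 0 2.0 0"

```text
time: 2.4
position: [0.5626, -0.142, 0.3852]
tcp_rot: [-179.7, 0.3, 92.3]
contact_force: [-0.4, -0.0, -0.5]
gripper_width: 0.05
```

```bash
python3 - <<'E'
from plan import *
plan([(0.562,-0.137,0.391,92.7,1)],vmax=3)
E
```

```text
now [ 0.5626 -0.142   0.3852] [-179.74    0.31   92.31] t 2.4 w 0.05 F [-0.38 -0.03 -0.54]
->  (0.562, -0.137, 0.391, 92.7, 1) n 1
[0.5, -0.04, -0.58, -0.007]
```

Emit:
apply_moves --pt "0.7 0 -0.6 -0.01" --pt "0 0 0 0" --claw 5

```text
time: 2.65
position: [0.5619, -0.1328, 0.3897]
tcp_rot: [-179.6, 0.3, 93.1]
contact_force: [-0.3, -0.1, 0.9]
gripper_width: 0.05
```

Emit:
apply_moves --pt "0 0 0 0" --pt "0 0 0 0" --pt "0 0 0 0" --pt "0 0 0 0" --claw 0 --squeeze 40

```text
time: 3.15
position: [0.5619, -0.1326, 0.3914]
tcp_rot: [-179.7, 0.3, 93.1]
contact_force: [0.5, 0.9, -0.9]
gripper_width: 0.0069
```

```bash
python3 - <<'E'
from plan import *
plan([])
for n in("side",):
    p,d=imaging.capture(n)
    cv2.imwrite("pics/c2.png",cv2.resize(p[190:340,230:430,::-1],None,fx=4,fy=4))
E
```

```text
now [ 0.5619 -0.1326  0.3914] [-179.74    0.31   93.09] t 3.15 w 0.0069 F [ 0.52  0.89 -0.86]
```

View pics/c2.png

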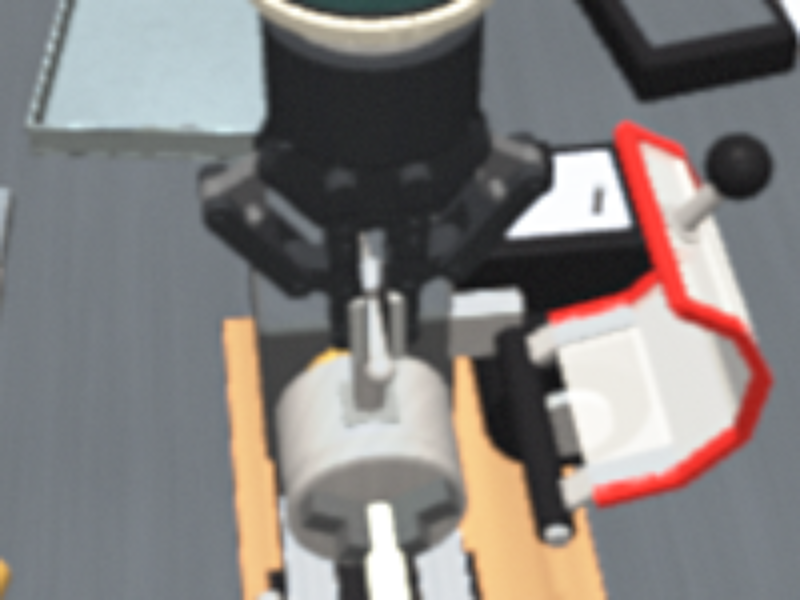

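The crop shows the jaws closed on the near arm of the bar, next to the head (about 375,330). The opening reads 6.9 mm, slightly under the bar's 9 mm, so I'll pull straight up and check.

Emit:
apply_moves --pt "0 0 0 0" --pt "0 0 -0.5 0" --pt "0 0 -0.8 0" --pt "0 0 -1.0 0" --pt "0 0 -1.0 0"

```text
time: 3.82
position: [0.562, -0.1325, 0.4262]
tcp_rot: [-179.7, 0.3, 93.1]
contact_force: [0.1, -0.1, -0.8]
gripper_width: 0.007
```

```bash
python3 - <<'E'
from plan import *
plan([])
for n in("side",):
    p,d=imaging.capture(n)
    cv2.imwrite("pics/c3.png",cv2.resize(p[170:340,230:430,::-1],None,fx=3.5,fy=3.5))
E
```

```text
now [ 0.562  -0.1325  0.4262] [-179.7     0.3    93.07] t 3.83 w 0.007 F [ 0.09 -0.14 -0.77]
```

View pics/c3.png

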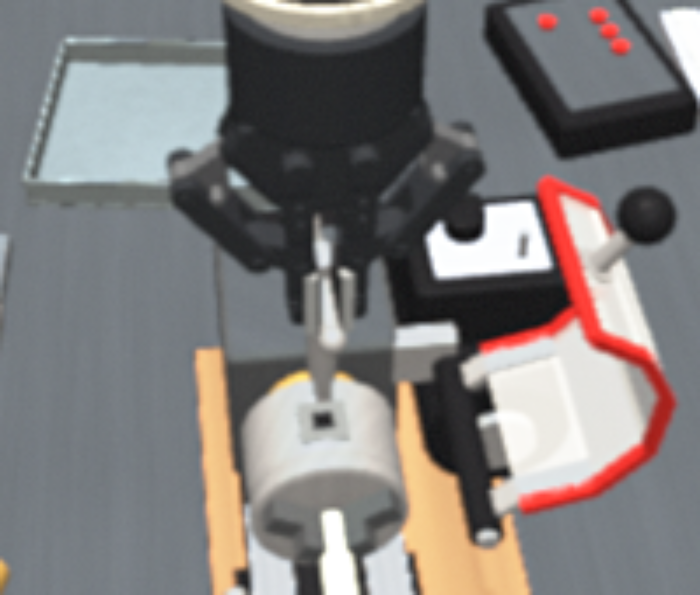

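The crop shows the socket empty (322,420) and the key held upright above it. Lift, then carry it to the tray.

```bash
python3 - <<'E'
from plan import *
plan([(0.562,-.1325,.48,93.1),(0.4489,.2855,.46,82)],vmax=4.2)
E
```

```text
now [ 0.562  -0.1325  0.4278] [-179.79    0.33   93.08] t 3.88 w 0.0071 F [ 0.32 -1.07  0.96]
->  (0.562, -0.1325, 0.48, 93.1) n 2
[-0.01, -0.01, -2.61, -0.0]
[-0.01, -0.01, -2.61, -0.0]
->  (0.4489, 0.2855, 0.46, 82) n 11
[3.85, -0.82, 0.16, 0.018]
[3.84, -0.89, 0.16, 0.018]
[3.82, -0.96, 0.16, 0.018]
[3.8, -1.02, 0.16, 0.018]
[3.78, -1.09, 0.16, 0.018]
[3.76, -1.16, 0.16, 0.018]
[3.74, -1.22, 0.16, 0.018]
[3.72, -1.29, 0.16, 0.018]
[3.7, -1.35, 0.16, 0.018]
[3.67, -1.42, 0.16, 0.018]
[3.65, -1.48, 0.16, 0.018]
```

Emit:
apply_moves --pt "0 0 -2.6 0" --pt "0 0 -2.6 0" --pt "2.0 -0.5 0 0.02" --pt "3.8 -0.8 0.2 0.02" --pt "3.8 -0.9 0.2 0.02"

```text
time: 4.5
position: [0.537, -0.0365, 0.4786]
tcp_rot: [-179.9, 0.4, 89.3]
contact_force: [0.2, 0.3, -1.7]
gripper_width: 0.0072
```

Emit:
apply_moves --pt "3.8 -1.0 0.2 0.02" --pt "3.8 -1.1 0.2 0.02" --pt "3.8 -1.1 0.2 0.02" --pt "3.8 -1.2 0.2 0.02" --pt "3.7 -1.2 0.2 0.02"

```text
time: 5.12
position: [0.4884, 0.1609, 0.4691]
tcp_rot: [179.9, 0.3, 83.4]
contact_force: [-0.1, 0.3, -1.1]
gripper_width: 0.0068
```

```bash
python3 - <<'E'
from plan import *
plan([(0.4489,.2855,.45,82),(0.4489,.2855,.29,82)],vmax=4)
E
```

```text
now [0.4884 0.1609 0.4691] [179.91   0.34  83.37] t 5.12 w 0.0068 F [-0.12  0.31 -1.08]
->  (0.4489, 0.2855, 0.45, 82) n 4
[2.98, -1.34, 0.46, 0.006]
[2.97, -1.36, 0.46, 0.006]
[2.97, -1.38, 0.46, 0.006]
[2.96, -1.39, 0.46, 0.006]
->  (0.4489, 0.2855, 0.29, 82) n 5
[0.02, -0.01, 3.2, -0.0]
[0.02, -0.01, 3.2, -0.0]
[0.02, -0.01, 3.2, -0.0]
[0.02, -0.01, 3.2, -0.0]
[0.02, -0.01, 3.2, -0.0]
```

Emit:
apply_moves --pt "3.0 -1.3 0.5 0.01" --pt "3.0 -1.4 0.5 0.01" --pt "3.0 -1.4 0.4 0" --pt "2.5 -1.2 0.4 0" --pt "0 0 2.0 0"

```text
time: 5.75
position: [0.4478, 0.2876, 0.4322]
tcp_rot: [179.7, 0.2, 82.3]
contact_force: [0.9, -0.3, -2.0]
gripper_width: 0.0068
```

Emit:
apply_moves --pt "0 0 3.0 0" --pt "0 0 3.0 0" --pt "0 0 3.0 0" --pt "0 0 2.5 0" --pt "0 0 1.0 0"

```text
time: 6.38
position: [0.4484, 0.2846, 0.3006]
tcp_rot: [179.8, 0.3, 82.3]
contact_force: [-0.1, 0.0, -1.0]
gripper_width: 0.0072
```

```bash
python3 - <<'E'
from plan import *
plan([(0.4489,.2855,.26,82)],vmax=4)
for n in("side",):
    p,d=imaging.capture(n)
    cv2.imwrite("pics/c4.png",cv2.resize(p[100:260,200:400,::-1],None,fx=3.6,fy=3.6))
E
```

```text
now [0.4484 0.2846 0.3006] [179.79   0.3   82.3 ] t 6.38 w 0.0072 F [-0.11  0.04 -1.01]
->  (0.4489, 0.2855, 0.26, 82) n 2
[0.06, 0.01, 2.03, 0.003]
[0.06, 0.01, 2.03, 0.003]
```

View pics/c4.png

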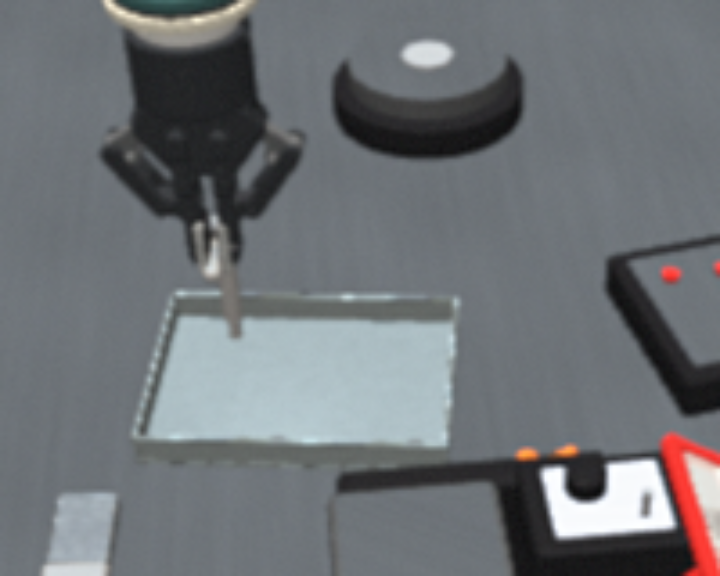

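The key hangs over the tray (foot at about 235,335). I'll check its lean from the depth before touching down.

```bash
python3 - <<'E'
from h import *
p,d=imaging.capture("side"); C=cloud("side",d).reshape(-1,3)
m=(C[:,2]>.04)&(C[:,2]<.112)&(abs(C[:,0]-.45)<.05)&(abs(C[:,1]-.305)<.05)
Q=C[m]
for a in np.arange(.04,.115,.01):
    q=Q[(Q[:,2]>=a)&(Q[:,2]<a+.01)]
    if len(q): print(a.round(3),len(q),np.median(q,0).round(4),q[:,2].min().round(4))
E
```

```text
0.04 1 [0.4523 0.3018 0.0499] 0.0499
0.05 14 [0.4552 0.3024 0.0557] 0.0514
0.06 9 [0.4541 0.3015 0.0663] 0.0613
0.07 19 [0.4545 0.3    0.0747] 0.0705
0.08 19 [0.4537 0.2992 0.0856] 0.0802
0.09 15 [0.4543 0.2999 0.0943] 0.0905
0.1 19 [0.4555 0.3001 0.1047] 0.1
0.11 1 [0.4582 0.3024 0.1106] 0.1106
```

Emit:
apply_moves --pt "0 0 2.0 0" --pt "0 0 1.5 0" --pt "0 0 0.6 0" --pt "0 0 0.4 0" --squeeze 20

```text
time: 6.98
position: [0.4491, 0.2846, 0.2554]
tcp_rot: [179.6, 0.2, 82.3]
contact_force: [0.3, 0.7, -0.9]
gripper_width: 0.0069
```

Emit:
apply_moves --pt "0 0 0.3 0" --pt "0 0.2 0.1 0"

```text
time: 7.22
position: [0.4517, 0.2844, 0.2532]
tcp_rot: [179.5, 0.1, 82.3]
contact_force: [-1.7, -3.2, 9.6]
gripper_width: 0.0071
```

Emit:
apply_moves --pt "0 0.6 0.0 0" --pt "0 0.8 0.1 0" --pt "0 0.8 0.2 0"

```text
time: 7.6
position: [0.4749, 0.2815, 0.2523]
tcp_rot: [179.3, 0.1, 82.3]
contact_force: [-0.9, -4.1, 16.0]
gripper_width: 0.007
```

```bash
cat > key.py <<'E'
from h import *
import sys
p,d=imaging.capture("side"); C=cloud("side",d).reshape(-1,3)
s=robot.state();x,y,z=s['position'];print(s['position'].round(4),s['contact_force'].round(1))
m=(C[:,2]>.01)&(C[:,2]<z-.15)&(abs(C[:,0]-.48)<.09)&(abs(C[:,1]-y-.013)<.04)
Q=C[m]
for a in np.arange(.01,.1,.01):
    q=Q[(Q[:,2]>=a)&(Q[:,2]<a+.01)]
    if len(q): print(a.round(3),len(q),np.median(q,0).round(4))
cv2.imwrite(f"pics/{sys.argv[1]}.png",cv2.resize(p[100:260,200:400,::-1],None,fx=3.6,fy=3.6))
E
python3 key.py k5
```

```text
[0.4757 0.2814 0.2523] [-1.3 -2.9 10.5]
0.01 30 [0.3966 0.3007 0.0155]
0.02 34 [0.3957 0.3    0.0247]
0.03 14 [0.4761 0.2977 0.0352]
0.04 17 [0.4771 0.2987 0.0433]
0.05 6 [0.4815 0.2981 0.0536]
0.07 1 [0.4868 0.2719 0.0798]
0.08 36 [0.4775 0.2696 0.0879]
0.09 75 [0.4767 0.2724 0.0936]
```

View pics/k5.png

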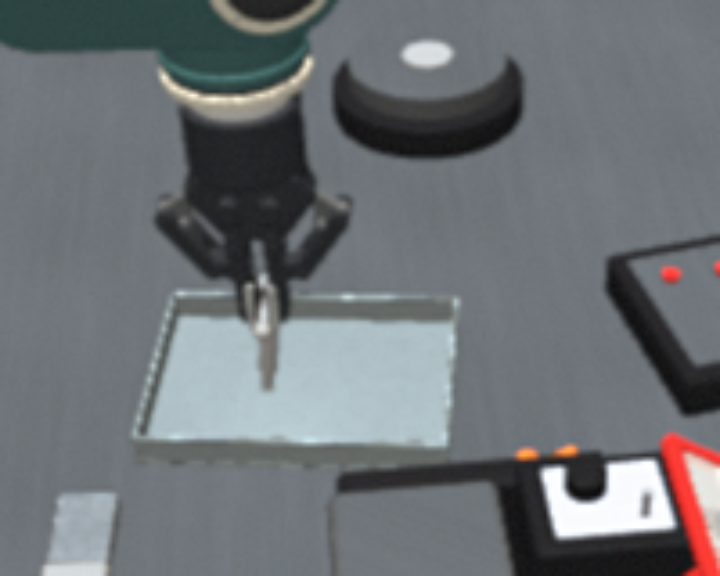

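The key now leans with its head towards +x (foot at about 267,388), roughly 10°, partly pivoting and partly sliding. Continue the arc.

Emit:
apply_moves --pt "0 0.5 0.3 0" --pt "0 0.6 0.4 0" --pt "0 0.6 0.5 0"

```text
time: 8.02
position: [0.4965, 0.2789, 0.2463]
tcp_rot: [178.7, -0.1, 82.3]
contact_force: [2.1, -4.5, 14.4]
gripper_width: 0.0073
```

```bash
python3 key.py k6
```

```text
[0.4971 0.2787 0.2458] [ 5.  -5.9 14.1]
0.01 33 [0.3966 0.2999 0.0152]
0.02 36 [0.3958 0.3003 0.0246]
0.03 20 [0.4837 0.2972 0.0361]
0.04 16 [0.4874 0.2966 0.0464]
0.05 5 [0.4881 0.2963 0.052 ]
0.06 1 [0.4883 0.296  0.061 ]
0.07 10 [0.5033 0.2679 0.0783]
0.08 72 [0.4998 0.2686 0.0857]
0.09 33 [0.5008 0.2708 0.0938]
```

View pics/k6.png

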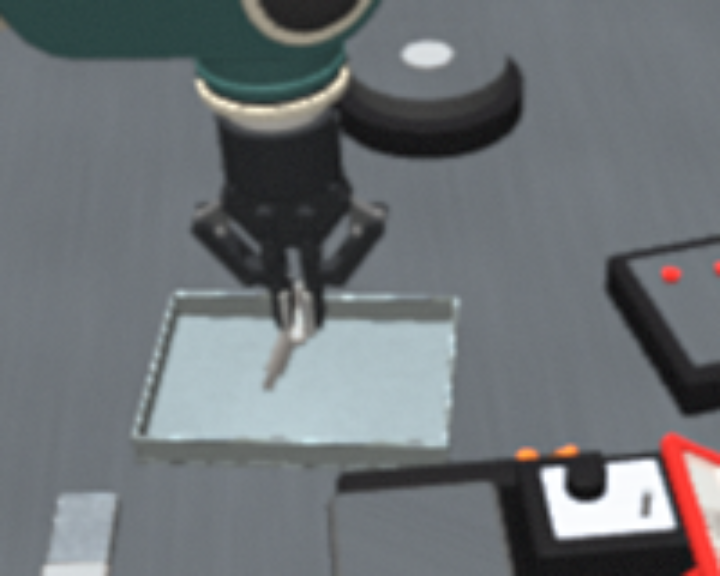

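The tilt is clearly growing (about 24°, foot pinned at 267,388). Continue along the arc.

Emit:
apply_moves --pt "0 0.7 0.5 0" --pt "0 0.7 0.6 0" --pt "0 0.5 0.6 0" --pt "0 0.5 0.7 0"

```text
time: 8.57
position: [0.5256, 0.2748, 0.2255]
tcp_rot: [178.3, -0.3, 82.2]
contact_force: [3.7, -0.9, 4.5]
gripper_width: 0.0071
```

Emit:
apply_moves --pt "0 0.4 0.7 0" --pt "0 0.4 0.7 0" --pt "0 0.3 0.7 0"

```text
time: 8.95
position: [0.5394, 0.2728, 0.2049]
tcp_rot: [178.2, -0.3, 82.2]
contact_force: [0.3, -1.3, 1.1]
gripper_width: 0.0072
```

```bash
python3 key.py k7
```

```text
[0.5393 0.2727 0.2037] [ 1.5 -0.9  1. ]
0.01 49 [0.4821 0.2987 0.0145]
0.02 59 [0.5006 0.2959 0.0251]
0.03 40 [0.5232 0.2927 0.0344]
0.04 73 [0.5449 0.2637 0.0466]
0.05 19 [0.5453 0.2668 0.051 ]
```

View pics/k7.png

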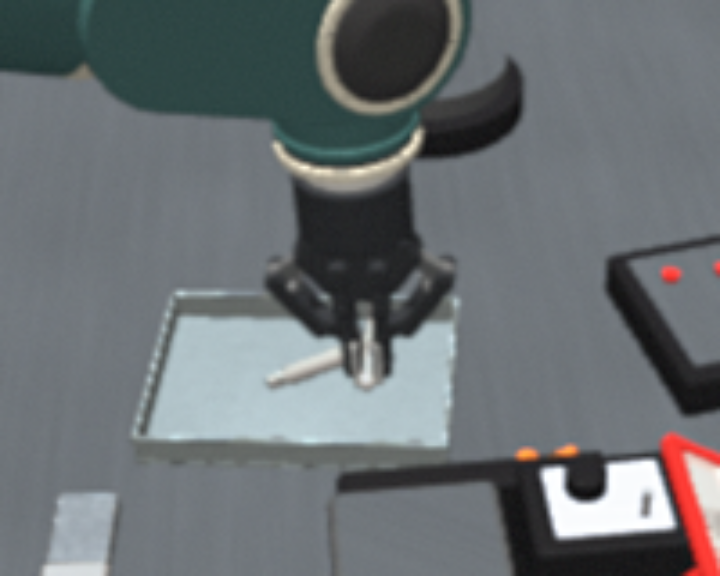

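The key lies over at about 63° (foot at 270,382, head at 370,350). Lower it almost to the floor.

Emit:
apply_moves --pt "0 0.2 0.7 0" --pt "0 0.1 0.6 0" --pt "0 0 0.4 0" --pt "0 0 0.2 0"

```text
time: 9.5
position: [0.5432, 0.2725, 0.1836]
tcp_rot: [178.2, -0.3, 82.2]
contact_force: [-0.0, 1.1, 1.0]
gripper_width: 0.0068
```

Emit:
apply_moves --pt "0 0 0.3 0" --pt "0 0 0.1 0"

```text
time: 9.75
position: [0.5433, 0.2725, 0.1795]
tcp_rot: [178.2, -0.3, 82.2]
contact_force: [2.8, -0.7, 2.9]
gripper_width: 0.0075
```

Emit:
apply_moves --pt "0 0 0 0" --pt "0 0 0 0" --claw 3

```text
time: 10.0
position: [0.5429, 0.2726, 0.179]
tcp_rot: [178.3, -0.3, 82.2]
contact_force: [-0.1, 0.2, 0.0]
gripper_width: 0.03
```

Emit:
apply_moves --pt "0 0 -1 0" --pt "0 0 -3 0" --pt "0 0 -5 0" --pt "0 0 -5 0"

```text
time: 10.5
position: [0.5376, 0.2722, 0.3203]
tcp_rot: [178.6, -0.1, 82.2]
contact_force: [1.0, 0.4, 1.4]
gripper_width: 0.03
```

```bash
python3 key.py k8
```

```text
[0.5381 0.2726 0.3281] [0.2 0.7 7.6]
0.01 234 [0.5283 0.2952 0.0156]
0.02 38 [0.5198 0.2929 0.0217]
```

View pics/k8.png

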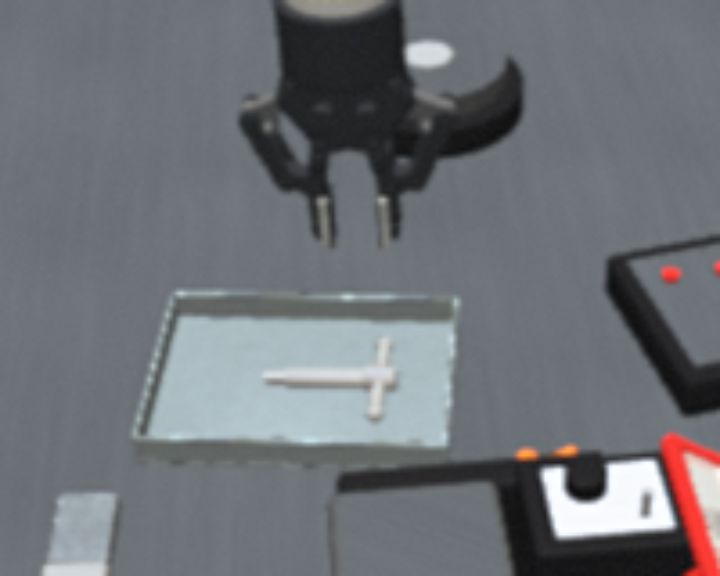

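The crop shows the key lying flat in the tray: foot at (265,377), head at (390,377), T-bar horizontal, fingers clear. Next is the guard: raise, turn the tool so the jaws close along y, and go above the knob.

```bash
python3 - <<'E'
from plan import *
plan([(0.538,.25,.46,70),(0.701,-.120,.56,1.4)],vmax=4.5,amax=.16)
E
```

```text
now [0.5381 0.2726 0.3281] [178.22  -0.32  82.22] t 10.55 w 0.0303 F [0.2  0.68 7.56]
->  (0.538, 0.25, 0.46, 70) n 3
[-0.72, 0.23, -4.4, 0.071]
[-0.7, 0.29, -4.4, 0.071]
[-0.68, 0.33, -4.4, 0.071]
->  (0.701, -0.12, 0.56, 1.4) n 10
[-2.91, 2.83, -0.95, 0.12]
[-2.55, 3.15, -0.95, 0.12]
[-2.15, 3.43, -0.95, 0.12]
[-1.73, 3.67, -0.95, 0.12]
[-1.28, 3.85, -0.95, 0.12]
[-0.81, 3.97, -0.95, 0.12]
[-0.33, 4.04, -0.95, 0.12]
[0.16, 4.05, -0.95, 0.12]
[0.64, 4.0, -0.95, 0.12]
[1.11, 3.9, -0.95, 0.12]
```

Emit:
apply_moves --pt "-0.7 0.2 -4.4 0.07" --pt "-0.7 0.3 -4.4 0.07" --pt "-0.7 0.3 -4.4 0.07" --pt "-2.9 2.8 -1.0 0.12" --pt "-2.5 3.1 -1.0 0.12" --claw 6

```text
time: 11.18
position: [0.5671, 0.1759, 0.4908]
tcp_rot: [178.4, -1.3, 55.9]
contact_force: [0.5, 0.6, -0.3]
gripper_width: 0.0602
```

Emit:
apply_moves --pt "-2.1 3.4 -1.0 0.12" --pt "-1.7 3.7 -1.0 0.12" --pt "-1.3 3.9 -1.0 0.12" --pt "-0.8 4.0 -1.0 0.12" --pt "-0.3 4.0 -1.0 0.12"

```text
time: 11.8
position: [0.6465, -0.0162, 0.5484]
tcp_rot: [179.4, -2.2, 20.4]
contact_force: [0.3, -0.2, -0.4]
gripper_width: 0.06
```

```bash
python3 - <<'E'
from plan import *
plan([(0.701,-.120,.56,1.4)],vmax=4.5,amax=.16)
E
```

```text
now [ 0.6465 -0.0162  0.5484] [179.43  -2.22  20.43] t 11.8 w 0.06 F [ 0.32 -0.16 -0.42]
->  (0.701, -0.12, 0.56, 1.4) n 3
[0.51, 3.88, -0.33, 0.111]
[0.94, 3.8, -0.33, 0.111]
[1.35, 3.67, -0.33, 0.111]
```

Emit:
apply_moves --pt "0.5 3.9 -0.3 0.11" --pt "0.9 3.8 -0.3 0.11" --pt "1.3 3.7 -0.3 0.11"

```text
time: 12.18
position: [0.7, -0.1245, 0.5623]
tcp_rot: [-179.8, -2.4, 0.8]
contact_force: [-0.0, 0.0, 0.1]
gripper_width: 0.0601
```

```bash
cat > pg.py <<'E'
from plan import *
L=.163
def tip(L=L):
    s=robot.state(); R=Ro.from_euler('xyz',s['tcp_rot'],degrees=True); return s['position']+R.apply([0,0,L]),R
def plang(pts,yaw,L=L):
    """points for grip location (L ahead), ends of rows; keeps orientation tilt"""
    s=robot.state(); p,R=tip(L)
    print("tcp",s['position'].round(4),"rot",s['tcp_rot'].round(2),"grip",p.round(4),"F",s['contact_force'].round(1),"t",round(s['time'],2))
    cy=s['tcp_rot'][2]; a=-np.radians((yaw-cy+180)%360-180)/len(pts)
    for q in pts:
        d=R.inv().apply(np.array(q)-p)*100; print([round(float(x),2) for x in d]+[round(float(a),3)])
        R=R*Ro.from_euler('z',a); p=np.array(q)
E
python3 - <<'E'
from pg import *
b=np.array([.7013,-.120,.289])
plang([b+[0,0,.06],b+[0,0,.03],b+[0,0,.01],b],1.4)
p,d=imaging.capture("side"); cv2.imwrite("pics/k9.png",p[:,:,::-1])
E
```

```text
tcp [ 0.7    -0.1245  0.5623] rot [-179.8    -2.44    0.85] grip [ 0.707  -0.1238  0.3994] F [-0.   0.   0.1] t 12.18
[-0.77, -0.37, 5.02, -0.002]
[-0.13, 0.01, 3.0, -0.002]
[-0.09, 0.01, 2.0, -0.002]
[-0.04, 0.0, 1.0, -0.002]
```

View pics/k9.png

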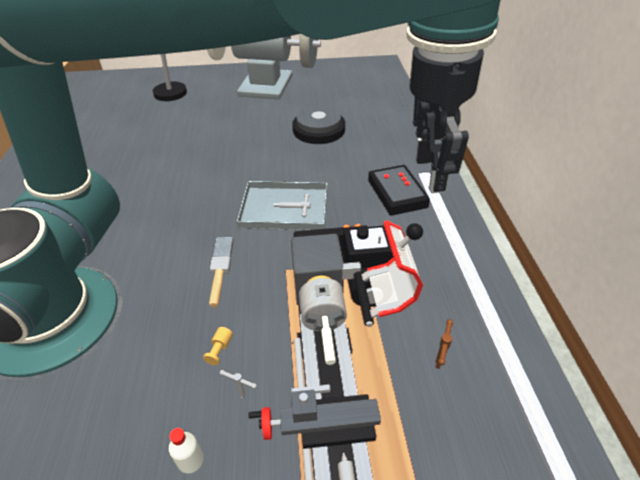

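The gripper is above the knob (knob at 414,231; fingers at 440,170), and the key is still in the tray (292,205). Descend over the knob.

Emit:
apply_moves --pt "-0.8 -0.4 4.5 0" --pt "-0.1 0 3.0 0" --pt "-0.1 0 2.0 0"

```text
time: 12.6
position: [0.6951, -0.1255, 0.4663]
tcp_rot: [-179.9, -2.6, 0.2]
contact_force: [0.2, -0.6, -0.5]
gripper_width: 0.0603
```

```bash
python3 - <<'E'
from pg import *
b=np.array([.7013,-.120,.289])
plang([b],1.4)
p,d=imaging.capture("side"); cv2.imwrite("pics/k10.png",cv2.resize(p[140:300,340:540,::-1],None,fx=3.6,fy=3.6))
E
```

```text
tcp [ 0.6951 -0.1255  0.4663] rot [-179.89   -2.6     0.23] grip [ 0.7025 -0.1251  0.3035] F [ 0.2 -0.6 -0.5] t 12.6
[-0.18, -0.51, 1.44, -0.021]
```

View pics/k10.png

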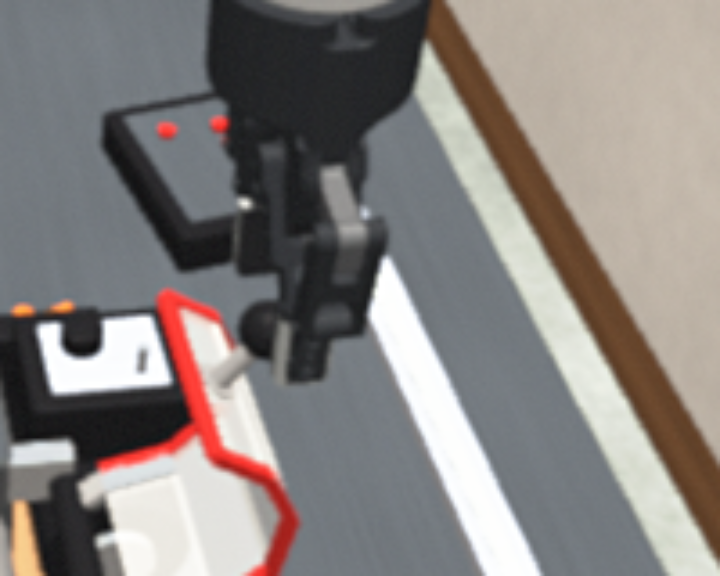

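The ball (258,328) lies between the far finger (257,235) and the near finger (300,345). Centre on it and close gently.

Emit:
apply_moves --pt "-0.2 -0.5 1.4 -0.02" --pt "0 0 0 0"

```text
time: 12.9
position: [0.6937, -0.1198, 0.4495]
tcp_rot: [-179.9, -2.5, 1.5]
contact_force: [-0.0, -0.1, 0.3]
gripper_width: 0.0598
```

Emit:
apply_moves --pt "0 0 0 0" --pt "0 0 0 0" --pt "0 0 0 0" --claw 0 --squeeze 25

```text
time: 13.28
position: [0.6937, -0.1197, 0.4517]
tcp_rot: [-180.0, -2.6, 1.5]
contact_force: [-0.7, -0.1, -5.3]
gripper_width: 0.0242
```

```bash
python3 - <<'E'
from pg import *
plang([],1.4); print(robot.state()['gripper_width'])
p,d=imaging.capture("side"); cv2.imwrite("pics/k11.png",cv2.resize(p[140:300,340:540,::-1],None,fx=3.6,fy=3.6))
E
```

```text
tcp [ 0.6937 -0.1197  0.4517] rot [-179.95   -2.6     1.5 ] grip [ 0.7011 -0.1193  0.2889] F [-0.7 -0.1 -5.3] t 13.28
0.024228122774257326pg.py:9: RuntimeWarning: divide by zero encountered in scalar divide
  cy=s['tcp_rot'][2]; a=-np.radians((yaw-cy+180)%360-180)/len(pts)
```

View pics/k11.png

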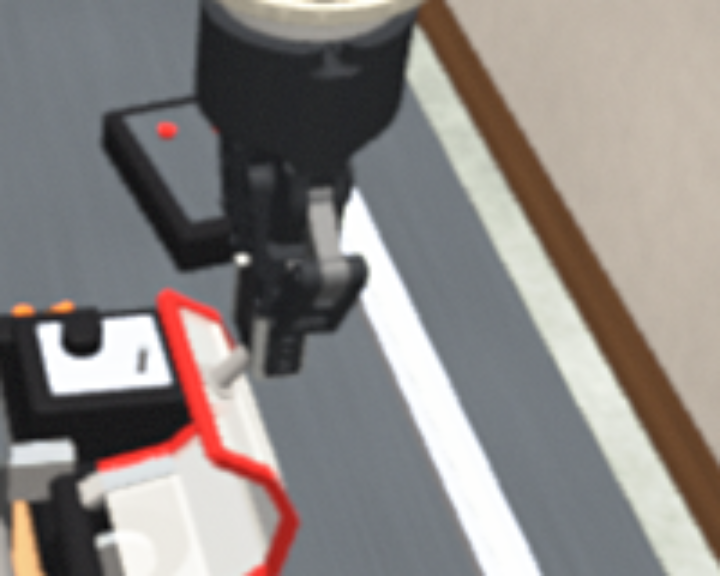

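The ball is gripped (stem emerging at 235,365, opening 24 mm). Now the closing arc, planned in pieces.

```bash
cat > arc.py <<'E'
from pg import *
import sys
c,s_=np.cos(np.radians(1.4)),np.sin(np.radians(1.4))
H=np.array([.630,-.1213,.141]); ex=np.array([c,s_,0]); ez=np.array([0,0,1.])
step=float(sys.argv[1]); n=int(sys.argv[2]); r=float(sys.argv[3]) if len(sys.argv)>3 else .164
p,R=tip(); v=p-H; a=np.arctan2(v[2],v@ex); a0=a
if a<-1: a+=2*np.pi
print("r",np.hypot(v[2],v@ex).round(4),"guard",round(np.radians(188.4)-a,3),"yoff",(v@np.array([-s_,c,0])).round(4),"w",robot.state()['gripper_width'].round(4))
plang([H+r*(np.cos(a+step*(i+1))*ex+np.sin(a+step*(i+1))*ez) for i in range(n)],1.4)
E
python3 arc.py .1 5
```

```text
Traceback (most recent call last):
  File "arc.py", line 8, in <module>
    print("r",np.hypot(v[2],v@ex).round(4),"guard",round(np.radians(188.4)-a,3),"yoff",(v@np.array([-s_,c,0])).round(4),"w",robot.state()['gripper_width'].round(4))
                                                                                                                            ^^^^^^^^^^^^^^^^^^^^^^^^^^^^^^^^^^^^
AttributeError: 'float' object has no attribute 'round'
```

```bash
sed -i "s/robot.state()\['gripper_width'\].round(4)/round(robot.state()['gripper_width'],4)/" arc.py; python3 arc.py .1 5
```

```text
r 0.164 guard 2.166 yoff 0.0002 w 0.0237
tcp [ 0.6937 -0.1197  0.4517] rot [-179.95   -2.6     1.5 ] grip [ 0.7011 -0.1194  0.2888] F [-0.3  0.4 -1.7] t 13.32
[-1.48, 0.02, -0.7, 0.0]
[-1.54, -0.0, -0.55, 0.0]
[-1.59, -0.0, -0.4, 0.0]
[-1.62, -0.0, -0.23, 0.0]
[-1.64, -0.0, -0.07, 0.0]
```

Emit:
apply_moves --pt "-1.0 0 -0.5 0" --pt "-1.5 0 -0.6 0" --pt "-1.6 0 -0.4 0"

```text
time: 13.7
position: [0.6506, -0.1207, 0.4652]
tcp_rot: [-179.9, -2.6, 1.5]
contact_force: [3.3, 1.3, -3.0]
gripper_width: 0.0241
```

```bash
python3 arc.py .1 5
```

```text
r 0.1638 guard 1.89 yoff 0.0003 w 0.0241
tcp [ 0.6506 -0.1207  0.4652] rot [-179.93   -2.64    1.52] grip [ 0.6581 -0.1203  0.3023] F [ 3.3  1.3 -3. ] t 13.7
[-1.61, 0.03, -0.3, 0.0]
[-1.64, -0.0, -0.11, 0.0]
[-1.64, -0.0, 0.05, 0.0]
[-1.63, -0.0, 0.21, 0.0]
[-1.6, -0.0, 0.38, 0.0]
```

Emit:
apply_moves --pt "-1.6 0 -0.3 0" --pt "-1.6 0 -0.1 0" --pt "-1.6 0 0 0" --pt "-1.6 0 0.2 0" --pt "-1.6 0 0.4 0"

```text
time: 14.32
position: [0.5643, -0.1227, 0.4596]
tcp_rot: [-179.9, -2.7, 1.5]
contact_force: [4.6, 0.8, -3.9]
gripper_width: 0.0236
```

```bash
python3 arc.py .1 5;  python3 - <<'E'
from h import *
p,d=imaging.capture("side"); cv2.imwrite("pics/k12.png",cv2.resize(p[100:340,240:540,::-1],None,fx=2.5,fy=2.5))
E
```

```text
r 0.1662 guard 1.361 yoff 0.0005 w 0.0236
tcp [ 0.5643 -0.1227  0.4596] rot [-179.91   -2.7     1.52] grip [ 0.572  -0.1222  0.2968] F [ 4.6  0.8 -3.9] t 14.32
[-1.47, 0.05, 0.79, 0.0]
[-1.47, -0.0, 0.73, 0.0]
[-1.39, -0.0, 0.87, 0.0]
[-1.3, 0.0, 1.0, 0.0]
[-1.19, 0.0, 1.13, 0.0]
```

View pics/k12.png

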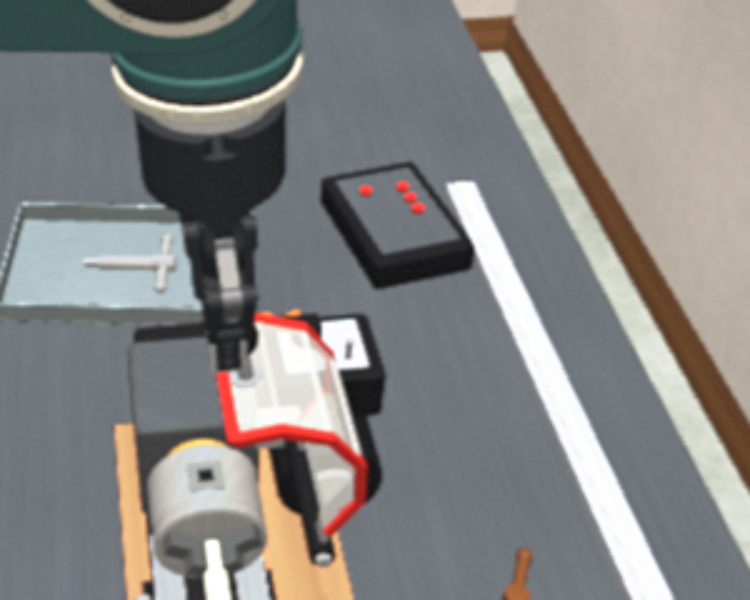

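The guard follows the gripper (stem at 245,365) and is about half closed, at an estimated 1.36 rad. Carry on.

Emit:
apply_moves --pt "-1.5 0 0.7 0" --pt "-1.4 0 0.7 0" --pt "-1.4 0 0.9 0" --pt "-1.3 0 1.0 0" --pt "-1.2 0 1.1 0"

```text
time: 15.0
position: [0.493, -0.1241, 0.4157]
tcp_rot: [-180.0, -3.0, 1.5]
contact_force: [-2.5, 2.1, 4.8]
gripper_width: 0.0213
```

```bash
python3 arc.py .08 5
```

```text
r 0.1704 guard 0.863 yoff 0.0006 w 0.0213
tcp [ 0.493  -0.1241  0.4157] rot [-179.99   -3.      1.5 ] grip [ 0.5015 -0.1238  0.2529] F [-2.5  2.1  4.8] t 15.0
[-0.41, 0.06, 1.42, 0.0]
[-0.79, -0.0, 1.05, 0.0]
[-0.71, -0.0, 1.11, 0.0]
[-0.62, -0.0, 1.16, 0.0]
[-0.52, 0.0, 1.2, 0.0]
```

Emit:
apply_moves --pt "-0.2 0 1.3 0" --pt "-0.6 0 1.1 0" --pt "-0.7 0 1.1 0"

```text
time: 15.38
position: [0.4745, -0.1242, 0.387]
tcp_rot: [179.9, -2.7, 1.4]
contact_force: [-17.8, 2.5, 13.1]
gripper_width: 0.0214
```

```bash
python3 arc.py .06 5; python3 - <<'E'
from h import *
p,d=imaging.capture("side"); cv2.imwrite("pics/k13.png",cv2.resize(p[140:340,240:440,::-1],None,fx=3,fy=3))
E
```

```text
r 0.1696 guard 0.66 yoff 0.0006 w 0.0214
tcp [ 0.4745 -0.1242  0.387 ] rot [179.9   -2.73   1.44] grip [ 0.4823 -0.1243  0.2242] F [-17.8   2.5  13.1] t 15.38
[-0.03, 0.06, 1.15, 0.0]
[-0.45, -0.0, 0.88, 0.0]
[-0.39, -0.0, 0.9, 0.0]
[-0.34, -0.0, 0.92, 0.0]
[-0.28, -0.0, 0.94, 0.0]
```

View pics/k13.png

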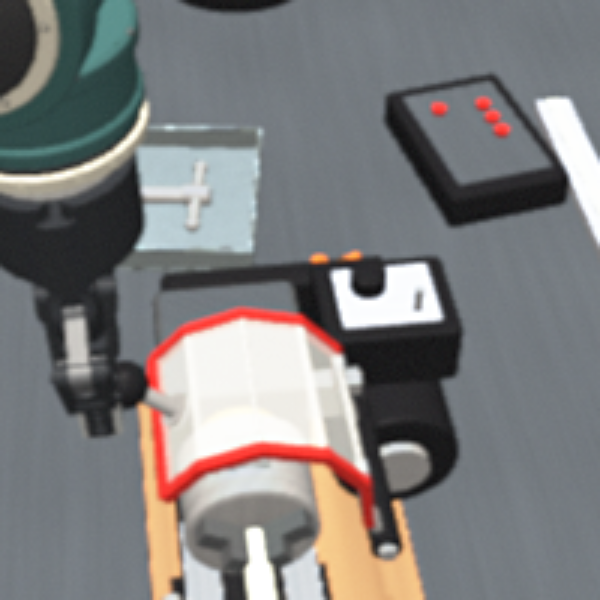

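The ball (130,383 in the crop) has crept to the +x edge of the pads and the reaction is 18 N. I'll ease the tool back, let go and re-grip centrally. The hinge holds the guard where it is left.

Emit:
apply_moves --pt "0.4 0 0 0"

```text
time: 15.55
position: [0.4758, -0.1242, 0.3868]
tcp_rot: [179.9, -2.3, 1.4]
contact_force: [-42.4, 4.0, 24.9]
gripper_width: 0.0211
```

Emit:
apply_moves --pt "0 0 0 0" --pt "0 0 0 0" --claw 5

```text
time: 15.8
position: [0.4749, -0.1243, 0.3871]
tcp_rot: [179.9, -2.2, 1.4]
contact_force: [-0.9, -0.8, 0.7]
gripper_width: 0.05
```

```bash
cat > ball.py <<'E'
from pg import *
from scipy.optimize import least_squares
p,R=tip()
for n in("side","top"):
    im,d=imaging.capture(n); C=cloud(n,d).reshape(-1,3); I=im.astype(int).sum(-1).ravel()
    if n=="side": cv2.imwrite("pics/kb.png",cv2.resize(im[140:340,240:440,::-1],None,fx=3,fy=3))
    else: cv2.imwrite("pics/kt.png",cv2.resize(im[140:340,300:500,::-1],None,fx=3,fy=3))
    m=(I<200)&(np.linalg.norm(C-(p+[.008,0,0]),axis=1)<.025)&(abs(C[:,1]+.1245)<.0135); Q=C[m]
    if len(Q)>10:
        r=least_squares(lambda q:np.linalg.norm(Q-q,axis=1)-.013,p+[.005,0,-.005],loss='soft_l1',f_scale=.001); print(n,len(Q),r.x.round(4),np.median(abs(r.fun)).round(4), Q.min(0).round(4),Q.max(0).round(4))
print(p.round(4),robot.state()['contact_force'].round(1))
E
python3 ball.py
```

```text
side 108 [ 0.5045 -0.1365  0.2489] 0.0026 [ 0.4914 -0.1379  0.2269] [ 0.5096 -0.1205  0.2478]
[ 0.4813 -0.1245  0.2243] [ 0.9  0.3 -0.2]
```

View pics/kb.png

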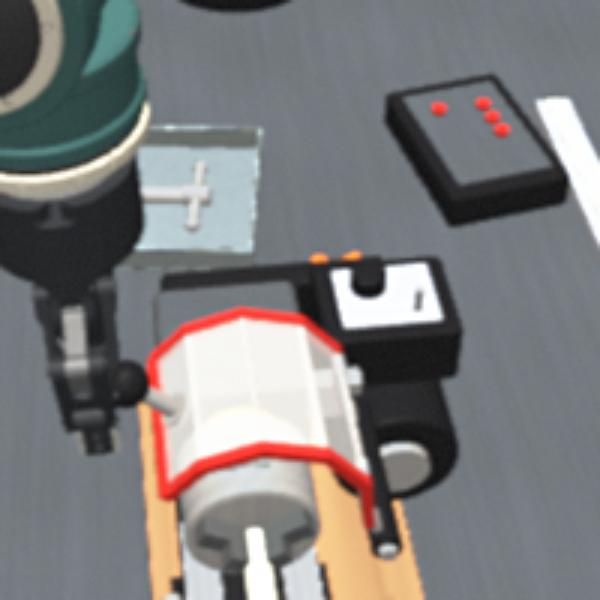

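```bash
python3 - <<'E'
from pg import *
c,s_=np.cos(np.radians(1.4)),np.sin(np.radians(1.4))
H=np.array([.630,-.1213,.141]); ex=np.array([c,s_,0])
for g in np.arange(.4,1.0,.05):
    a=np.radians(188.4)-g; q=H+.164*(np.cos(a)*ex+np.sin(a)*np.array([0,0,1])); print(g.round(2),q.round(4),proj("side",q).round(1))
print(proj("side",tip()[0]),proj("side",tip(.173)[0]))
E
```

```text
0.4 [ 0.4713 -0.1252  0.1821] [[267.7 290.6]]
0.45 [ 0.4735 -0.1251  0.19  ] [[268.6 287.3]]
0.5 [ 0.4762 -0.1251  0.1978] [[269.8 284.1]]
0.55 [ 0.4792 -0.125   0.2054] [[271.3 280.9]]
0.6 [ 0.4826 -0.1249  0.2128] [[273.  277.6]]
0.65 [ 0.4864 -0.1248  0.2201] [[275.  274.4]]
0.7 [ 0.4905 -0.1247  0.2272] [[277.2 271.1]]
0.75 [ 0.495  -0.1246  0.2341] [[279.8 267.9]]
0.8 [ 0.4998 -0.1245  0.2407] [[282.5 264.8]]
0.85 [ 0.505  -0.1244  0.2471] [[285.6 261.7]]
0.9 [ 0.5104 -0.1242  0.2532] [[288.8 258.7]]
0.95 [ 0.5162 -0.1241  0.259 ] [[292.4 255.7]]
[[271.65135572 272.72080555]] [[272.43651955 276.88309383]]
```

View pics/kt.png

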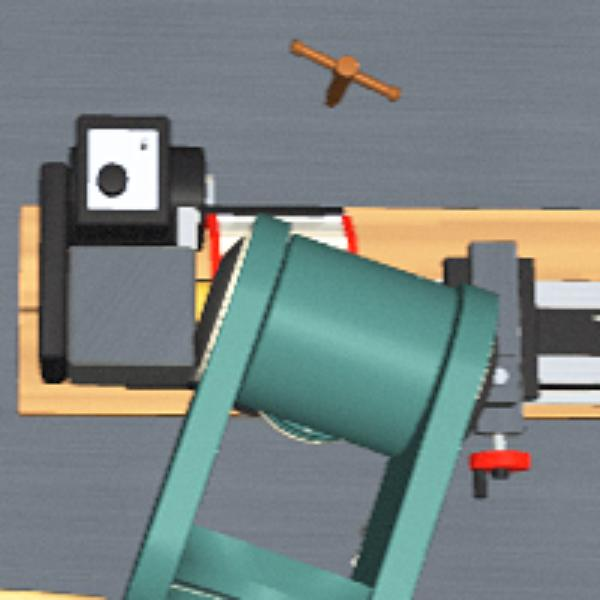

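The side view puts the ball at about 0.78 rad (pixel ~281,266; about 0.498, -0.1245, 0.2375). It slipped out at the pad corner because my arc drifted outward. Re-centre on it and grip harder.

```bash
sed -i 's/^L=.163/L=.160/' pg.py; python3 - <<'E'
from pg import *
b=np.array([.4978,-.1245,.2375]); plang([b+[0,0,.01],b],1.4)
E
```

```text
tcp [ 0.475  -0.1243  0.387 ] rot [179.88  -2.25   1.38] grip [ 0.4813 -0.1245  0.2272] F [ 0.9  0.3 -0.2] t 15.9
[1.73, 0.05, -1.97, -0.0]
[-0.04, -0.0, 1.0, -0.0]
```

Emit:
apply_moves --pt "0.3 0 -2.0 0" --pt "1.4 0 0 0" --pt "0 0 1.0 0" --pt "0 0 0 0"

```text
time: 16.4
position: [0.4932, -0.1238, 0.3985]
tcp_rot: [179.9, -2.3, 1.4]
contact_force: [0.3, 0.3, 0.1]
gripper_width: 0.0501
```

```bash
python3 ball.py; python3 arc.py .05 1
```

```text
[ 0.4994 -0.124   0.2387] [ 0.6 -0.4  0.2]
r 0.1636 guard 0.793 yoff 0.0004 w 0.05
tcp [ 0.493  -0.1239  0.3994] rot [179.86  -2.31   1.38] grip [ 0.4995 -0.1241  0.2395] F [ 0.6 -0.4  0.2] t 16.5
[-0.54, 0.04, 0.62, -0.0]
```

View pics/kb.png

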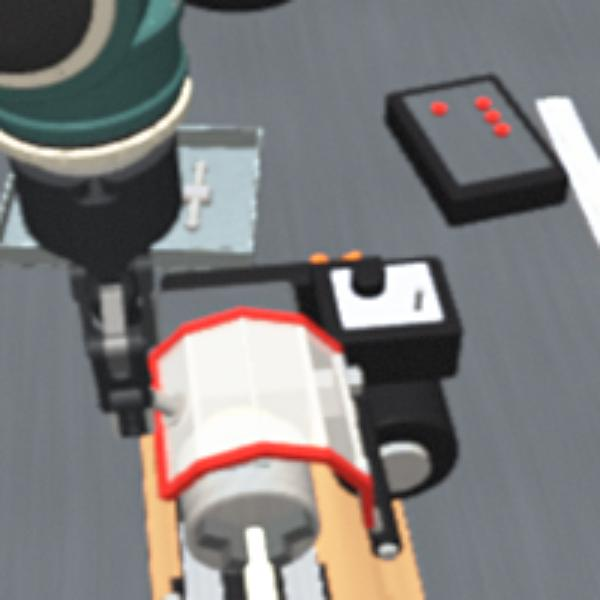

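The near finger now covers the ball (128,390), with the stem to its right at (170,405). Close with a firmer grip.

Emit:
apply_moves --pt "0 0 0 0" --pt "0 0 0 0" --pt "0 0 0 0" --claw 0 --squeeze 60

```text
time: 16.88
position: [0.4926, -0.1236, 0.3995]
tcp_rot: [179.9, -2.3, 1.4]
contact_force: [1.5, 0.0, -0.9]
gripper_width: 0.0226
```

```bash
python3 arc.py .06 4
```

```text
r 0.1639 guard 0.792 yoff 0.0008 w 0.0226
tcp [ 0.4926 -0.1236  0.3995] rot [179.91  -2.3    1.38] grip [ 0.4991 -0.1237  0.2396] F [ 1.5  0.  -0.9] t 16.88
[-0.61, 0.08, 0.78, -0.0]
[-0.55, -0.0, 0.81, -0.0]
[-0.5, -0.0, 0.85, -0.0]
[-0.45, -0.0, 0.87, -0.0]
```

Emit:
apply_moves --pt "-0.6 0 0.8 0" --pt "-0.5 0 0.8 0"

```text
time: 17.12
position: [0.4821, -0.1238, 0.3829]
tcp_rot: [179.9, -2.5, 1.4]
contact_force: [2.9, 1.8, 1.3]
gripper_width: 0.0228
```

```bash
python3 arc.py .06 4
```

```text
r 0.1632 guard 0.673 yoff 0.0008 w 0.0228
tcp [ 0.4821 -0.1238  0.3829] rot [179.89  -2.45   1.4 ] grip [ 0.489 -0.124  0.223] F [2.9 1.8 1.3] t 17.12
[-0.58, 0.07, 0.8, 0.0]
[-0.45, -0.0, 0.87, 0.0]
[-0.4, -0.0, 0.9, 0.0]
[-0.35, -0.0, 0.92, 0.0]
```

Tracking well: forces are low and the opening is steady. Continue.

Emit:
apply_moves --pt "-0.5 0 0.8 0" --pt "-0.4 0 0.9 0" --pt "-0.4 0 0.9 0"

```text
time: 17.5
position: [0.4672, -0.1243, 0.3547]
tcp_rot: [179.9, -2.0, 1.4]
contact_force: [-37.6, 2.4, 14.1]
gripper_width: 0.0227
```

```bash
python3 arc.py .05 4;python3 ball.py
```

```text
r 0.1662 guard 0.476 yoff 0.0008 w 0.0227
tcp [ 0.4672 -0.1243  0.3547] rot [179.91  -1.99   1.35] grip [ 0.4728 -0.1244  0.1948] F [-37.6   2.4  14.1] t 17.5
[-0.07, 0.08, 0.85, -0.0]
[-0.23, -0.0, 0.79, -0.0]
[-0.19, -0.0, 0.8, -0.0]
[-0.15, -0.0, 0.81, -0.0]
side 22 [ 0.4748 -0.1235  0.194 ] 0.0009 [ 0.483  -0.1376  0.1907] [ 0.4876 -0.1134  0.2037]
[ 0.4728 -0.1244  0.1948] [-24.9   1.6   4.8]
```

View pics/kb.png

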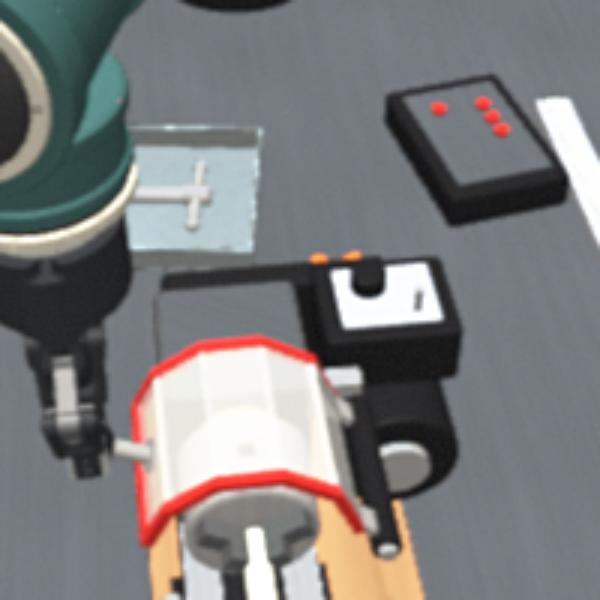

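The guard is at about 0.48 rad and the ball is still well held, but a 25–37 N radial push shows my arc runs a few mm inside the true one. I'll lower the squeeze and steer outward by the force.

Emit:
apply_moves --pt "-0.3 0 0.1 0" --squeeze 30

```text
time: 17.73
position: [0.4642, -0.1244, 0.3521]
tcp_rot: [179.9, -2.1, 1.3]
contact_force: [53.4, 1.6, -13.3]
gripper_width: 0.0227
```

```bash
python3 arc.py .05 3 .167
```

```text
r 0.168 guard 0.456 yoff 0.0008 w 0.0227
tcp [ 0.4642 -0.1244  0.3521] rot [179.93  -2.08   1.34] grip [ 0.47   -0.1244  0.1922] F [ 53.4   1.6 -13.3] t 17.73
[-0.17, 0.08, 0.83, -0.0]
[-0.22, -0.0, 0.8, -0.0]
[-0.18, -0.0, 0.81, -0.0]
```

The contact is very stiff (about 27 N/mm), so gripping along the arc is unforgiving. From here to closed the knob goes almost straight down (x changes only ~5 mm), so I'll relax, let go, close the fingers and push the ball's top down gently.

Emit:
apply_moves --pt "0.15 0 0 0"

```text
time: 17.85
position: [0.4652, -0.1243, 0.3516]
tcp_rot: [179.9, -2.0, 1.3]
contact_force: [-24.4, 2.1, 8.3]
gripper_width: 0.0219
```

Emit:
apply_moves --pt "0 0 0 0" --pt "0 0 0 0" --claw 5

```text
time: 18.1
position: [0.4647, -0.1245, 0.3506]
tcp_rot: [179.9, -1.9, 1.3]
contact_force: [0.3, -0.4, -0.1]
gripper_width: 0.0499
```

Emit:
apply_moves --pt "0 0 -2 0" --pt "0 0 -3 0"

```text
time: 18.35
position: [0.4627, -0.1245, 0.4011]
tcp_rot: [180.0, -1.7, 1.3]
contact_force: [-0.4, -0.1, 0.0]
gripper_width: 0.0505
```

```bash
python3 arc.py .05 1; python3 ball.py; python3 - <<'E'
from h import *
from scipy.optimize import least_squares
im,d=imaging.capture("side"); C=cloud("side",d).reshape(-1,3); I=im.astype(int).sum(-1).ravel()
m=(I<200)&(np.linalg.norm(C-[.473,-.1245,.193],axis=1)<.022)&(C[:,2]<.21);Q=C[m]
r=least_squares(lambda q:np.linalg.norm(Q-q,axis=1)-.013,[.473,-.1245,.193],loss='soft_l1',f_scale=.001);print(len(Q),r.x.round(4),np.median(abs(r.fun)).round(4))
E
```

```text
r 0.1909 guard 0.699 yoff 0.0008 w 0.0505
tcp [ 0.4627 -0.1245  0.4011] rot [179.97  -1.73   1.31] grip [ 0.4675 -0.1245  0.2412] F [-0.4 -0.1  0. ] t 18.35
[1.81, 0.08, 2.18, -0.002]
[ 0.4675 -0.1245  0.2412] [-0.4  0.1 -0.2]
146 [ 0.4746 -0.1246  0.1872] 0.0006
```

View pics/kb.png

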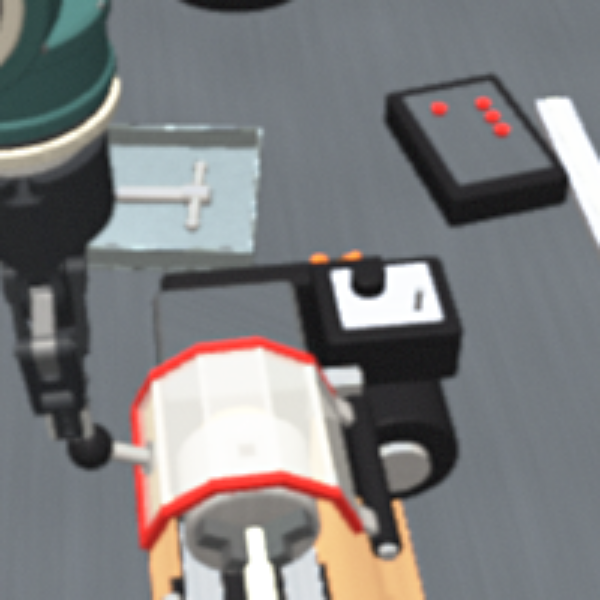

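The ball is free at (90,447 in the crop), measured at (0.4746, -0.1246, 0.187), top at about 0.200. Close the fingers above it and press down slowly.

Emit:
apply_moves --pt "0.3 0 -0.5 0" --pt "0 0 0 0" --pt "0 0 0 0" --pt "0 0 0 0" --claw 0

```text
time: 19.0
position: [0.4658, -0.1244, 0.4073]
tcp_rot: [179.9, -1.9, 1.3]
contact_force: [-0.7, -0.6, -0.5]
gripper_width: 0.0
```

Emit:
apply_moves --pt "0 0 1.5 0" --pt "0 0 1.0 0" --pt "0 0 0.6 0"

```text
time: 19.38
position: [0.4668, -0.1244, 0.3734]
tcp_rot: [179.9, -1.8, 1.3]
contact_force: [-0.6, 0.0, -0.6]
gripper_width: -0.0
```

```bash
python3 - <<'E'
from pg import *
print(tip(.173)[0].round(4),robot.state()['gripper_width'])
im,d=imaging.capture("side");cv2.imwrite("pics/k14.png",cv2.resize(im[140:340,240:440,::-1],None,fx=3,fy=3))
E
```

```text
[ 0.4723 -0.1245  0.2005] -2.1656979127601172e-05
```

View pics/k14.png

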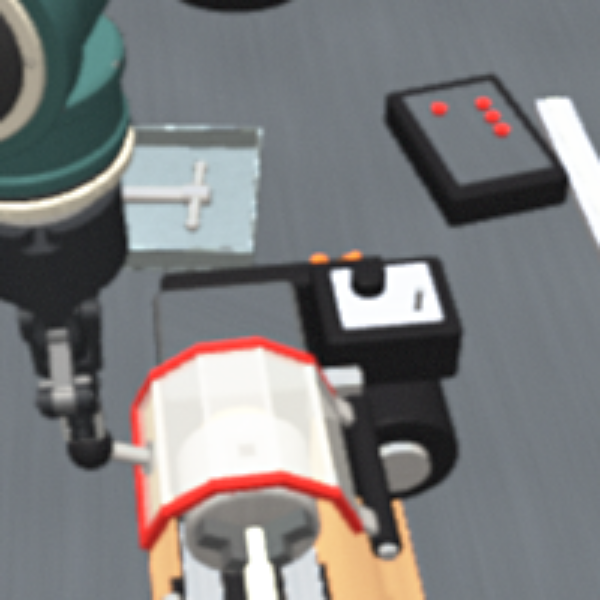

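The fingertips sit on top of the ball (90,445). Press down in small steps.

Emit:
apply_moves --pt "0 0 0.5 0" --pt "0 0 0.7 0" --pt "-0.1 0 0.8 0"

```text
time: 19.8
position: [0.4664, -0.1245, 0.3523]
tcp_rot: [179.9, -1.8, 1.3]
contact_force: [-2.2, 1.0, 2.0]
gripper_width: 0.0001
```

Emit:
apply_moves --pt "0 0 0.8 0" --pt "0 0 0.8 0" --pt "-0.1 0 0.8 0"

```text
time: 20.18
position: [0.466, -0.1245, 0.3264]
tcp_rot: [179.9, -1.8, 1.3]
contact_force: [-0.8, -0.3, 1.3]
gripper_width: 0.0003
```

```bash
python3 - <<'E'
from pg import *
print(tip(.173)[0].round(4),robot.state()['contact_force'])
im,d=imaging.capture("side");cv2.imwrite("pics/k15.png",cv2.resize(im[140:340,240:440,::-1],None,fx=3,fy=3))
E
```

```text
[ 0.4715 -0.1246  0.1535] [-0.79211503 -0.33711016  1.27283784]
```

View pics/k15.png

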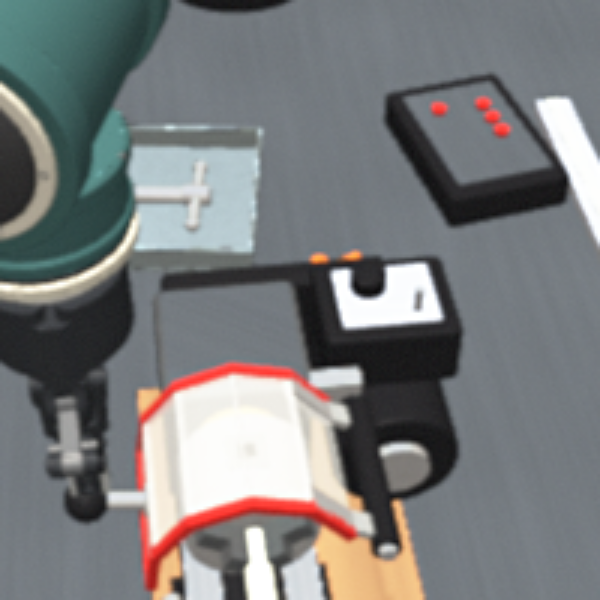

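The guard moves down smoothly with about 1–2 N, and the ball is at (85,500). The remaining ~23 mm goes in slow steps, watching the force.

Emit:
apply_moves --pt "0 0 0.5 0" --pt "0 0 0.5 0" --pt "0 0 0.5 0" --pt "0 0 0.4 0"

```text
time: 20.72
position: [0.4665, -0.1245, 0.3052]
tcp_rot: [179.9, -1.8, 1.3]
contact_force: [-0.3, 0.5, 1.7]
gripper_width: -0.0002
```

Emit:
apply_moves --pt "0 0 0.3 0" --pt "0 0 0.2 0"

```text
time: 20.98
position: [0.4668, -0.1245, 0.3023]
tcp_rot: [179.9, -1.8, 1.3]
contact_force: [-18.0, 4.1, 31.3]
gripper_width: 0.0001
```

The force rose to 31 N at the expected height (0.302), so the guard is on its stop. Retreat upward.

Emit:
apply_moves --pt "0 0 -0.3 0" --pt "0 0 -1 0" --pt "0 0 -3 0" --pt "0 0 -5 0" --pt "0 0 -5 0"

```text
time: 21.6
position: [0.4619, -0.1243, 0.4469]
tcp_rot: [-180.0, -1.6, 1.3]
contact_force: [1.2, -0.1, -0.3]
gripper_width: -0.0001
```

Emit:
apply_moves --pt "-3 0 -5 0" --pt "-5 -1 0 0" --pt "-5 -1 0 0" --pt "0 0 0 0"

```text
time: 22.1
position: [0.3255, -0.1063, 0.5008]
tcp_rot: [179.8, -2.0, 1.3]
contact_force: [0.1, 0.2, 0.5]
gripper_width: 0.0001
```

```bash
python3 - <<'E'
from pg import *
from scipy.optimize import least_squares
im,d=imaging.capture("side"); C=cloud("side",d); I=im.astype(int).sum(-1)
P=C.reshape(-1,3)
m=(I.ravel()<200)&(np.linalg.norm(P-[.468,-.1245,.117],axis=1)<.025);Q=P[m]
r=least_squares(lambda q:np.linalg.norm(Q-q,axis=1)-.013,[.468,-.1245,.117],loss='soft_l1',f_scale=.001);b=r.x
print(len(Q),b.round(4),np.median(abs(r.fun)).round(4)); c,s=np.cos(np.radians(1.4)),np.sin(np.radians(1.4))
v=b-[.630,-.1213,.141]; print("guard",-np.arctan2(-v[2],-(v@[c,s,0]))-np.radians(-8.4) if 0 else np.arctan2(v[2],-(v@[c,s,0]))+np.radians(8.4))
# key
m=(P[:,2]>.008)&(P[:,2]<.045)&(abs(P[:,0]-.5)<.075)&(abs(P[:,1]-.3)<.055);Q=P[m];print("key pts",len(Q),Q.min(0).round(3),Q.max(0).round(3))
for n,(u,v) in dict(oil=(180,436),bobbin=(222,335),brush=(216,290)).items(): print(n,C[v,u].round(4),np.load("pics/side0c.npy")[v,u].round(4))
print(robot.state()['contact_force'].round(2),robot.state()['time'])
cv2.imwrite("pics/end.png",im[:,:,::-1])
E
```

```text
148 [ 0.4697 -0.1248  0.1168] 0.0006
guard -0.002924820959657376
key pts 257 [0.472 0.246 0.008] [0.565 0.341 0.024]
oil [ 0.3352 -0.3174  0.0998] [ 0.3354 -0.3178  0.1006]
bobbin [ 0.3709 -0.1013  0.0332] [ 0.3708 -0.1013  0.0332]
brush [0.3474 0.0245 0.018 ] [0.3478 0.023  0.0198]
[ 0.68 -0.25 -0.01] 22.15
```

View pics/end.png

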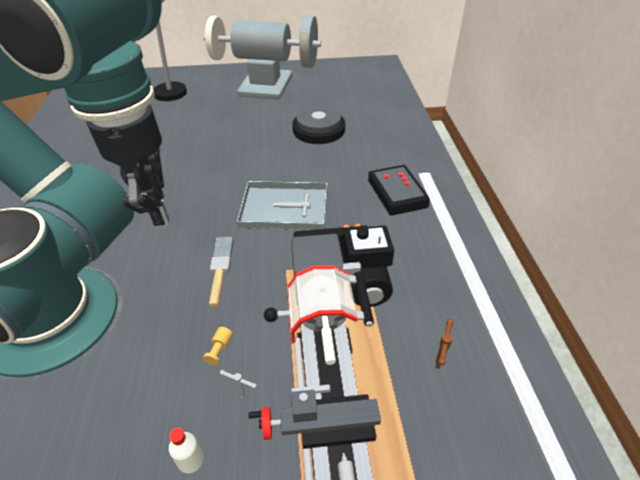

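The final picture shows the guard down over the chuck with its knob at (270,314) and the key in the tray at (292,205). Oil (185,450), brush (218,270) and bobbin (218,345) haven't moved, and the arm is clear. Handing in.

```bash
python3 -c "
from workcell import order
print(order.close_job())"
```

```text
the job is handed in; nothing more can be done
None
```

The key is lying in the tray, the guard is fully down over the chuck, and I handed the job in at about 22 s.

**Key:** I gripped the grey key by one arm of its T-bar and pulled it straight up. I tilted it over with its foot on the tray floor and let go within a few millimetres of the floor. The last picture shows it flat and inside the walls, with its highest point about 24 mm above the bench.

**Guard:** I swung it most of the way with the knob gripped, then pressed it down slowly from above with closed fingers until it reached its stop. The last measurement put it at about 0.00 rad, with the knob at lathe height 117 mm as described.

**Other things:** The oil bottle, brush and bobbin are within about 2 mm of where they started, and the arm was clear of everything.

**What did not go smoothly:**
- The knob slipped out of the first grip at about 0.8 rad.
- The second grip built up side forces, peaking at 53 N on the wrist, because my arc was a few millimetres off. That is under the 120 N limit and came through the fingers holding the knob, so I let go and pushed from above instead.
- The push onto the stop ended at about 31 N downward.
- The opening read about 2 mm less than the true size on both the bar and the ball. I didn't look into why.

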